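Put the leather tools away and hasp the case

ROBOT

A 7-joint arm with a two-finger parallel gripper is mounted at the origin on the work surface. World frame = base frame: x ahead of the robot, y to its left, z up, the work surface at z = 0. Lengths are in m, angles in rad, forces in N, time in s.
With the tool pointing down it reaches from about 0.4 to 0.9 m from the base axis. Payload 5.5 kg.
Tool frame: the origin (TCP) lies on the centre line of the jaws, within the pads' length; the fingertips stand 17 mm ahead of it and the grasp point (between the pads) lies 2 mm behind it; z points along the fingers, y is the direction in which the jaws open and shut (so a half turn about z gives the same grasp; the last joint's range is limited). The gripper opens to 85 mm and grips with 20 to 120 N. Pads are 22 mm wide; open, the fingers measure 114 mm over their backs; the gripper's body (76 mm by 85 mm) begins 54 mm behind the grasp point. The pads swing forward as they close: fully open they stand 13 mm farther back than shut.
Start: joints at [-0.901, 0.501, -0.427, 1.55, 0.221, 1.138, -0.21], TCP at [0.257, 0.597, 0.209] pointing down, gripper open.
Joint ranges: [-2.88, 2.88], [-0.31, 2.03], [-1.54, 1.56], [0.2, 2.42], [-1.41, 4.55], [0.19, 2.02], [-2.57, 2.57]. Speed limits (rad/s): [2.57, 2.57, 3.14, 3.14, 3.14, 3.14, 3.14].

INTERFACE

Orientations are given as a unit quaternion [x, y, z, w].
In Python, from workcell import bot, snapshot, models gives the robot as it stands. The module is installed in compiled form; this text tells all that it offers.
- The arm moves only by the tool apply_moves, never from a script. Its arguments are lists of equal length, an entry for each row: "gripper": the finger opening in m, from 0 to 0.0854; "travel": the shift along the tool's x, y, z in m, a list of three; "twist": the turn about the tool's z in degrees. A call has 1 to 8 rows; each row shifts and turns the pose as measured when the row begins, along the tool's axes as they then stand; what a row does not reach is not made up. A row lasts 1/10 s, in which the tool goes at most 50 mm and 8.59 degrees, less where a joint would pass 70% of its speed; a pose out of reach is approached as far as the arm can. A call with a gripper value outside its range is refused whole. The fingers move at their own pace and stop on an object; "newtons" is the grip in N (left out, the last holds). Time passes only in rows, so rows that do not move let the fingers close. It gives the time, the measured TCP pose, the force and the opening at its end, in the units of the state.
- bot.get_obs(): the state, without advancing time (a new reading comes with each control period).
- snapshot(name): name is "scene" or "top"; returns a dict with "pixels" (480x640x3 uint8, red, green, blue), "camera_matrix" (3x3 intrinsics, pixels), "k1" (the pictures are not rectified: a ray, as slopes to the right and down, at radius r is drawn at 1 + k1 r^2 times it, then the intrinsics apply), "origin" and "rotation" of the camera in the world. Camera axes: x right, y down, z forward; pixel columns grow to the right and rows downward; lengths in m; the calibration is good to about 2 mm. A picture is of the moment at which its call begins. There is no depth.
- bot.sign_off(): hands the job in, once; it reports no verdict.
Trained networks look in a picture, given as the dict that the camera call returned (one of the last four; its "shot" number tells which), for a name from the list of things; names that differ only in an ending like _2 or _b are one class to them, and where a whole thing is asked for, a point or a joint stands for the part that bears it (a point fixed in the world has none). Each returns a list of dicts, best first, with "confidence" (0 to 1); they miss things now and then, are a little off and sometimes report something else, mostly with a low value. They report only what shows in the picture. A call takes as long as a camera call. They do not tell look-alikes from the thing itself.
- models.recognise(picture, query): "xyz" ([x, y, z] in m, in world coordinates, good to about 4 mm: the middle of the surface that is visible of it).
- models.tip_of(picture, query): "xyz" ([x, y, z] in m, in world coordinates, good to about 4 mm: a listed point, or the origin of a listed thing).
The state is a dict: "clock": time; "joint_pos": joint angles; "qvel": joint speeds; "joint_torque": joint torques, N m; "position": TCP position; "tool_rot": TCP orientation; "force": force on the tool from outside, world axes, zero at the start; "moment": the same for the moment, N m; "grip_width": opening from 0.0 (shut) to 1.0 (fully open).
Only numpy, scipy, OpenCV 4.12 (cv2) and the standard library are available. Lean on these libraries where they do the work, as an engineer would, in place of code of your own. Each camera call takes 0.05 s, during which the arm holds its last target. There are 200 camera calls.

TASK

Put the leather-working tools away in the blue tool case: swing both hasps off their staples, raise the lid, and lay every red-handled punch flat on the floor of the red-lined bay and every wooden-handled tool flat on the floor of the green-lined bay. With all of them in, shut the lid fully and swing both hasps back down, fully home over their staples. Leave the other things on the bench where they are.

Things in the scene. Friction and masses are not known exactly. Their poses are not given: they have to be found in the camera images.
- case: blue steel tool case, fixed, 200 mm deep (x), 320 mm wide (y), 56 mm high, 74 mm with lid. Origin: centre of its underside; z up; its front (hasps) faces -x. Walls 4 mm; inner floor 4 mm above the origin. A partition along x at y = 0, 3 mm thick, 46 mm high, makes two bays 192 mm (x) by 154 mm (y): red-lined at +y, green-lined at -y
- red_bay (a point): centre of the floor of the red-lined bay, at case (0, 0.0785, 0.005) m
- green_bay (a point): centre of the floor of the green-lined bay, at case (0, -0.0785, 0.005) m
- lid (a joint): lid of the case, a blue plate 204 x 324 x 18 mm on a hinge along the case's rear (+x) upper edge. 0 = shut; grows as its front edge rises; 1.57 = upright; stop at 1.75. The hinge is stiff, so the lid stays where it is left; about 5 N at the pull lifts it.
- lid_grip (a point): centre of the lid's pull: a black round bar 10 mm thick and 44 mm long along case y, held 26 mm out from the middle of the lid's front edge by two posts; its flat ends are free, to be pinched from above. With the lid shut it is at case (-0.128, 0, 0.065) m; it goes round lid_hinge at a radius of 228 mm (9 mm off the hinge's plane)
- lid_hinge (a point): point on the lid's hinge axis (along case y), at case (0.100, 0, 0.056) m
- hasp_red (a joint): brass hasp at the red bay's (case +y) end of the front, hinged on the lid's front edge along case y, with a slot that goes round a staple (14 mm long) on the front wall. 0 = hanging, home over the staple (holds the lid shut); grows as it swings outward and up; 1.57 = straight out; stop at 2.0. Moves with the lid, stays where left (friction 0.03 N m, under 1 N at the bar)
- hasp_red_hinge (a point): pivot of the red hasp; lid shut: at case (-0.106, 0.10, 0.068) m
- hasp_red_bar (a point): centre of the red hasp's pull bar: round, 10 mm thick, 38 mm long along case y, domed free ends, to be pinched from above by its ends. Hasp 0, lid shut: at case (-0.122, 0.10, 0.030) m, 22 mm before the front wall, 44 mm below the lid's top. At joint value q it lies 41 sin(q+0.40) mm forward of the hasp's pivot and 41 cos(q+0.40) mm below it (lid shut)
- hasp_green (a joint): brass hasp at the green bay's (case -y) end of the front, hinged on the lid's front edge along case y, with a slot that goes round a staple (14 mm long) on the front wall. 0 = hanging, home over the staple (holds the lid shut); grows as it swings outward and up; 1.57 = straight out; stop at 2.0. Moves with the lid, stays where left (friction 0.03 N m, under 1 N at the bar)
- hasp_green_hinge (a point): pivot of the green hasp; lid shut: at case (-0.106, -0.10, 0.068) m
- hasp_green_bar (a point): centre of the green hasp's pull bar: round, 10 mm thick, 38 mm long along case y, domed free ends, to be pinched from above by its ends. Hasp 0, lid shut: at case (-0.122, -0.10, 0.030) m, 22 mm before the front wall, 44 mm below the lid's top. At joint value q it lies 41 sin(q+0.40) mm forward of the hasp's pivot and 41 cos(q+0.40) mm below it (lid shut)
- punch_a: drive punch with a red plastic grip 72 x 20 x 20 mm and a steel shank at each end, 122 mm long in all (58 mm behind the origin, 64 mm ahead), 110 g, narrow tip; may be absent. Origin: centre of the grip (which is square in section, so it does not roll). x runs along the tool to its working end; z up at the start.
- punch_b: drive punch like punch_a with a wider tip, 130 g; may be absent. Origin: centre of the grip (which is square in section, so it does not roll). x runs along the tool to its working end; z up at the start.
- awl: stitching awl with a pale wooden handle 78 x 22 x 22 mm and a steel spike, 120 mm long in all (39 mm behind the origin, 81 mm ahead), 80 g; may be absent. Origin: centre of the grip (which is square in section, so it does not roll). x runs along the tool to its working end; z up at the start.
- beveller: edge beveller with the same wooden handle and a short steel blade, 119 mm long in all (39 mm behind the origin, 80 mm ahead), 85 g; may be absent. Origin: centre of the grip (which is square in section, so it does not roll). x runs along the tool to its working end; z up at the start.
- eyelet_tin: round aluminium tin of eyelets, 54 mm across, 28 mm high, a bystander; origin: centre of its underside
- glue: white glue bottle with red cap, 42 mm across, 115 mm high, a bystander; origin: centre of its underside
- thread: spool of teal thread, 52 mm across, 60 mm high, a bystander; origin: centre of its underside
- scissors: scissors with red handles, about 170 mm long, 11 mm high, a bystander; origin: under the pivot, x towards the blades
- pliers: pliers with yellow handles, about 145 mm long, 12 mm high, a bystander; origin: underside near the joint, x towards the jaws
- mallet: white-headed mallet lying on the marble slab, 148 mm long, 36 mm high, a bystander; origin: middle underside, x towards the head
- slab: marble stamping slab, fixed, 150 (x) x 180 (y) x 30 mm; origin: centre of its underside
Not all that is in view belongs to the job. Leave any pink or turquoise look-alike of the punch_b alone. Leave any pink look-alike of the awl alone.

How it is judged:
By the outcome, as a careful person would: the job done as asked, in the order asked, and still so for the second after the job is handed in, with the robot touching nothing.
Of punch_a, punch_b, awl, beveller only 2 to 4 are there at a start; the rules pass over those that are not, and their reading is None.
At some moment in a run one of punch_a, punch_b, awl, beveller may be knocked a few centimetres aside while the robot is not near it.
Once in a run the grip may slacken for a moment while it holds something.
It also fails if it takes over 210 s, if anything falls off the work surface, if the arm or the gripper's body presses on something with over 40 N, if the wrist force passes 120 N, or if a joint passes its speed limit or range.

## Working session

There is one attempt and no reset: what is moved stays moved. The work goes in short steps, Python scripts to look and compute and a tool call to move; the robot and the scene stay as the last step left them, time stands still between calls to the robot, and variables do not carry over. Pictures are saved under pics/ and viewed, about 12 in all and at most 16, crops included, and the job is handed in when it is done.

Besides the shell and the picture viewer there is one more tool, called after "Emit:" by a JSON object that holds its "name" and its "arguments". apply_moves: Moves the arm, as the interface text tells. Its arguments: {"type":"object","properties":{"gripper":{"type":"array"},"travel":{"type":"array"},"twist":{"type":"array"},"newtons":{"type":"number"}},"required":["gripper","travel","twist"]}

```bash
mkdir -p pics; cat > h.py <<'E'
from workcell import bot, snapshot, models
import numpy as np, cv2
def save(p,n,box=None,s=1):
    im=p["pixels"][:,:,::-1]
    if box: im=im[box[1]:box[3],box[0]:box[2]]
    cv2.imwrite("pics/"+n,cv2.resize(im,None,fx=s,fy=s,interpolation=cv2.INTER_CUBIC))
def proj(p,X):
    c=np.asarray(p["rotation"]).T@(np.asarray(X)-p["origin"]); u=c[:2]/c[2]; u=u*(1+p["k1"]*(u@u)); K=np.asarray(p["camera_matrix"])
    return K[:2,:2]@u+K[:2,2]
def unproj(p,px,z):
    K=np.asarray(p["camera_matrix"]); d=np.linalg.solve(K[:2,:2],np.asarray(px,float)-K[:2,2]); u=d.copy()
    for _ in range(20): u=d/(1+p["k1"]*(u@u))
    r=np.asarray(p["rotation"])@np.array([u[0],u[1],1]); o=np.asarray(p["origin"]); return o+r*(z-o[2])/r[2]
E
python3 - <<'E'
from h import *
np.set_printoptions(precision=4,suppress=True)
o=bot.get_obs(); print(o["clock"],o["position"],o["tool_rot"],o["force"],o["grip_width"])
for n in ("scene","top"):
    p=snapshot(n); save(p,n+"0.png"); print(n,p["origin"],p["k1"])
    for q in ["case","lid_grip","lid_hinge","hasp_red_bar","hasp_green_bar","hasp_red_hinge","hasp_green_hinge","punch_a","punch_b","awl","beveller","scissors","mallet"]:
        for d in models.tip_of(p,q)[:5]:
            if d["confidence"]>.2: print(q,np.round(d["xyz"],3),round(d["confidence"],2),proj(p,d["xyz"]).astype(int))
E
```

```text
0.0 [0.257  0.5962 0.2084] [ 0.202   0.9794 -0.001  -0.0002] [ 0.2015 -0.1634 -0.6728] 0.998673106197961
scene [ 1.2319 -0.6482  1.0417] 0.029951550913833884Traceback (most recent call last):
  File "<stdin>", line 8, in <module>
  File "h.py", line 8, in proj
    c=np.asarray(p["rotation"]).T@(np.asarray(X)-p["origin"]); u=c[:2]/c[2]; u=u*(1+p["k1"]*(u@u)); K=np.asarray(p["camera_matrix"])
      ~~~~~~~~~~~~~~~~~~~~~~~~~~~^^~~~~~~~~~~~~~~~~~~~~~~~~~~
ValueError: matmul: Input operand 1 has a mismatch in its core dimension 0, with gufunc signature (n?,k),(k,m?)->(n?,m?) (size 3 is different from 4)
```

```bash
sed -i 's/np.asarray(p\["rotation"\])/Rm(p)/; 2a from scipy.spatial.transform import Rotation as R\ndef Rm(p): return R.from_quat(p["rotation"]).as_matrix()' h.py
cat > look.py <<'E'
from h import *
import sys
np.set_printoptions(precision=4,suppress=True)
E
python3 - <<'E'
from h import *
np.set_printoptions(precision=4,suppress=True)
for n in ("scene","top"):
    p=snapshot(n); save(p,n+"0.png"); print(n,p["origin"],p["k1"])
    for q in ["case","lid_grip","lid_hinge","hasp_red_bar","hasp_green_bar","hasp_red_hinge","hasp_green_hinge","punch_a","awl","beveller","scissors","mallet"]:
        for d in models.tip_of(p,q)[:5]:
            if d["confidence"]>.2: print(q,np.round(d["xyz"],3),round(d["confidence"],2),proj(p,d["xyz"]).astype(int))
E
```

```text
scene [ 1.2319 -0.6482  1.0417] 0.029951550913833884
case [ 0.555  0.231 -0.001] 0.97 [397 214]
lid_grip [0.539 0.099 0.066] 0.78 [358 215]
lid_hinge [0.562 0.325 0.061] 0.77 [426 182]
lid_hinge [ 0.461 -0.05   0.006] 0.61 [292 243]
hasp_red_bar [ 0.486 -0.453  0.028] 0.74 [152 332]
hasp_red_bar [0.437 0.118 0.03 ] 0.67 [336 201]
hasp_green_bar [ 0.482 -0.462  0.002] 0.66 [149 340]
hasp_green_bar [0.642 0.092 0.031] 0.44 [385 249]
hasp_red_hinge [0.442 0.132 0.065] 0.49 [342 190]
hasp_green_hinge [0.641 0.109 0.068] 0.72 [391 235]
punch_a [ 0.469 -0.256  0.007] 0.81 [226 286]
punch_a [ 0.321 -0.108  0.013] 0.7 [240 221]
punch_a [ 0.617 -0.048  0.01 ] 0.62 [335 278]
awl [ 0.82  -0.236  0.008] 0.9 [333 383]
awl [ 0.628 -0.219  0.008] 0.79 [281 320]
awl [ 0.484 -0.462  0.001] 0.67 [150 341]
beveller [ 0.459 -0.05   0.007] 0.71 [292 242]
beveller [0.561 0.322 0.06 ] 0.34 [425 183]
scissors [ 0.64  -0.375  0.003] 0.56 [226 365]
scissors [0.64  0.109 0.069] 0.54 [391 235]
mallet [ 0.489 -0.454  0.027] 0.78 [152 333]
mallet [0.436 0.121 0.032] 0.58 [337 200]
top [ 0.4207 -0.0408  1.0186] -0
[... 290 characters left out ...]
17]
hasp_green_bar [0.638 0.098 0.036] 0.74 [252 219]
hasp_red_hinge [0.44  0.133 0.072] 0.5 [228 316]
hasp_green_hinge [0.644 0.111 0.066] 0.45 [243 213]
hasp_green_hinge [0.439 0.133 0.07 ] 0.36 [229 316]
punch_a [ 0.462 -0.257  0.011] 0.86 [423 306]
punch_a [ 0.323 -0.107  0.011] 0.86 [351 375]
punch_a [ 0.615 -0.049  0.008] 0.81 [323 233]
punch_a [ 0.487 -0.464 -0.001] 0.53 [518 294]
awl [ 0.628 -0.222  0.009] 0.77 [404 228]
awl [ 0.823 -0.235  0.012] 0.64 [408 139]
awl [ 0.616 -0.048  0.012] 0.63 [322 232]
beveller [ 0.464 -0.049  0.013] 0.87 [323 305]
scissors [ 0.645 -0.37   0.   ] 0.68 [471 221]
mallet [ 0.49  -0.453  0.028] 0.71 [518 292]
mallet [ 0.551  0.224 -0.005] 0.26 [194 263]
```

View pics/scene0.png

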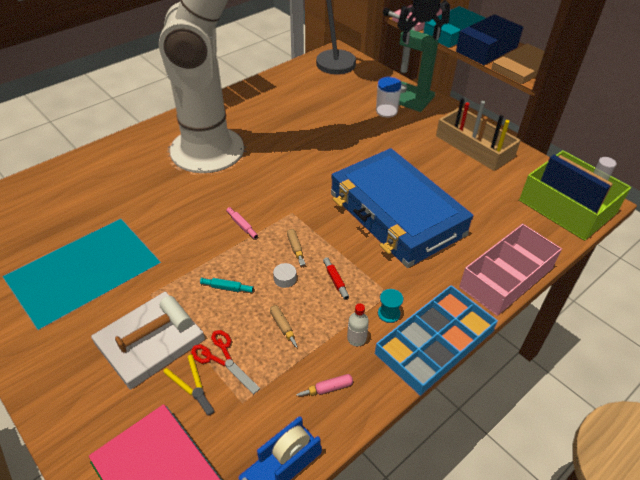

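View pics/top0.png

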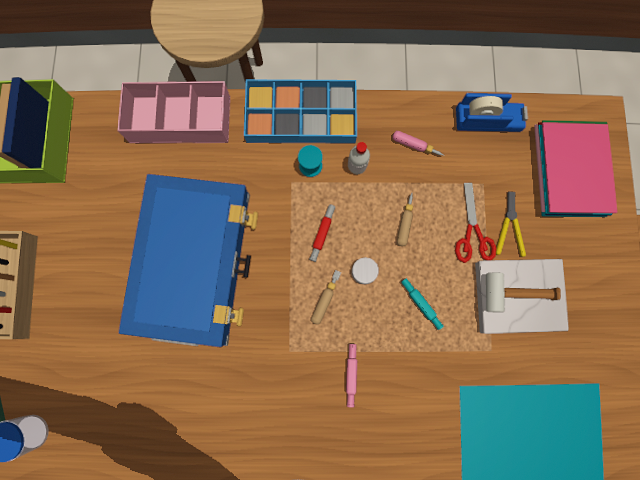

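```bash
cat > pose.py <<'E'
from h import *
from scipy.optimize import least_squares
P={"lid_grip":(-.128,0,.065),"lid_hinge":(.1,0,.056),"hasp_red_bar":(-.122,.1,.03),"hasp_green_bar":(-.122,-.1,.03),"hasp_red_hinge":(-.106,.1,.068),"hasp_green_hinge":(-.106,-.1,.068),"case":(0,0,0)}
def w(v,c): # case->world
    a=v[2]; return np.array([v[0]+np.cos(a)*c[0]-np.sin(a)*c[1],v[1]+np.sin(a)*c[0]+np.cos(a)*c[1],c[2]])
def tools(p,z=.011):
    hsv=cv2.cvtColor(p["pixels"],cv2.COLOR_RGB2HSV)
    return hsv
E
python3 - <<'E'
from pose import *
np.set_printoptions(precision=4,suppress=True)
v=np.array([.555,.228,1.463]); obs=[]
for n in ("scene","top"):
    p=snapshot(n)
    for q in P:
        for d in models.tip_of(p,q)[:5]:
            e=np.array(d["xyz"])-w(v,P[q])
            if np.linalg.norm(e)<.025: obs.append((q,d["xyz"]))
    if n=="top": save(p,"crop1.png",(115,120,445,415),2.2)
f=lambda v: np.concatenate([(w(v,P[q])-x)[:2] for q,x in obs])
s=least_squares(f,v,loss="soft_l1",f_scale=.004); print(s.x,len(obs)); print(s.fun.reshape(-1,2))
for c in [(-.102,.162,.074),(-.102,-.162,.074),(.102,.162,.074),(.102,-.162,.074)]: print(proj(p,w(s.x,c)), (proj(p,w(s.x,c))-[115,120])*2.2)
E
```

```text
[0.5528 0.2264 1.4546] 13
[[ 0.0018 -0.0016]
 [ 0.0025  0.004 ]
 [ 0.0012 -0.0019]
 [-0.0003  0.0034]
 [-0.0012  0.0007]
 [-0.0008 -0.002 ]
 [ 0.0008 -0.0017]
 [-0.001   0.0013]
 [ 0.0005 -0.0002]
 [ 0.002  -0.0032]
 [ 0.0004 -0.0013]
 [-0.0038  0.0008]
 [-0.003   0.0026]]
[222.0845 347.5424] [235.5859 500.5934]
[246.1566 184.5526] [288.5445 142.0157]
[118.4304 333.8986] [  7.5468 470.5769]
[147.1046 173.2877] [ 70.63   117.2329]
```

View pics/crop1.png

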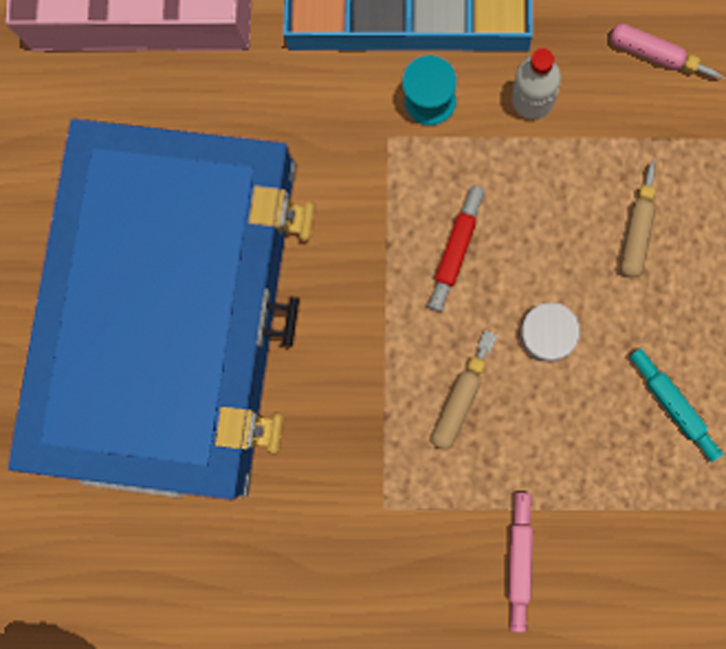

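```bash
cat >> pose.py <<'E'
V=np.array([.5525,.2255,1.4565])
SEED={}
def segs(p,z=.011):
    "red and wooden grips in top view: centre, axis angle (deg), length"
    h=cv2.cvtColor(p["pixels"],cv2.COLOR_RGB2HSV); out=[]
    for nm,m in (("red",((h[...,0]<6)|(h[...,0]>174))&(h[...,1]>190)),("wood",(h[...,0]>12)&(h[...,0]<22)&(h[...,1]<125)&(h[...,1]>75)&(h[...,2]>120))):
        m=cv2.morphologyEx(m.astype(np.uint8),cv2.MORPH_OPEN,np.ones((3,3)))
        k,l,st,c=cv2.connectedComponentsWithStats(m)
        for i in range(1,k):
            if not 120<st[i,4]<900: continue
            y,x=np.nonzero(l==i); r=cv2.minAreaRect(np.stack([x,y],1).astype(np.float32)); b=[unproj(p,q,z) for q in cv2.boxPoints(r)]
            if np.linalg.norm(b[0]-b[1])<np.linalg.norm(b[1]-b[2]): b=b[1:]+b[:1]
            d=b[1]-b[0]; out.append((nm,np.mean(b,0)[:2],np.degrees(np.arctan2(d[1],d[0]))%180,np.linalg.norm(d),np.linalg.norm(b[2]-b[1]),st[i,4]))
    return out
def tcp(o=None):
    o=o or bot.get_obs(); M=R.from_quat(o["tool_rot"]).as_matrix(); return o,M
def to(X,jaw=None):
    "travel in tool axes to TCP X and twist (deg) to put jaw axis at angle jaw (deg, world)"
    o,M=tcp(); d=M.T@(np.array(X)-o["position"]); a=np.degrees(np.arctan2(M[1,1],M[0,1])); 
    t=None if jaw is None else ((a-jaw+90)%180)-90
    return np.round(d*1000,1),None if t is None else round(t,1)
E
python3 - <<'E'
from pose import *
np.set_printoptions(precision=4,suppress=True)
p=snapshot("top")
for s in segs(p): print(s)
for q in P: print(q,w(V,P[q]))
print(to([*w(V,P["hasp_red_bar"])[:2],.14],np.degrees(V[2])+90))
for a in np.radians([-38.5,-83.]): pass
E
```

```text
('red', array([ 0.6163, -0.0463]), np.float64(160.95657346180133), np.float64(0.06998717997273259), np.float64(0.01939167531456683), np.int32(293))
('red', array([ 0.5949, -0.3452]), np.float64(177.43162216552284), np.float64(0.0796331517465285), np.float64(0.0341857614535932), np.int32(310))
('red', array([ 0.5996, -0.3946]), np.float64(8.454026602595434), np.float64(0.07807816089997147), np.float64(0.036312682616659896), np.int32(319))
('wood', array([ 0.6287, -0.2224]), np.float64(167.62208198222157), np.float64(0.07452105114253516), np.float64(0.019640957797403782), np.int32(314))
('wood', array([0.6017, 0.6255]), np.float64(90.02314210207672), np.float64(0.048388037072452365), np.float64(0.032974790734548835), np.int32(162))
('wood', array([ 0.4628, -0.0475]), np.float64(155.73732476501416), np.float64(0.07544879681421014), np.float64(0.02052939282127192), np.int32(356))
lid_grip [0.5379 0.0983 0.065 ]
lid_hinge [0.5639 0.3248 0.056 ]
hasp_red_bar [0.4392 0.1157 0.03  ]
hasp_green_bar [0.6379 0.0929 0.03  ]
hasp_red_hinge [0.4411 0.1316 0.068 ]
hasp_green_hinge [0.6398 0.1088 0.068 ]
case [0.5525 0.2255 0.    ]
(array([-357.7, -370. ,   69.4]), np.float64(73.2))
```

Emit:
{"name": "apply_moves", "arguments": {"gripper": [0.08, 0.08, 0.08, 0.08, 0.08, 0.08, 0.08, 0.08], "travel": [[-0.034, -0.035, 0], [-0.034, -0.035, 0], [-0.034, -0.035, 0], [-0.034, -0.035, 0], [-0.034, -0.035, 0], [-0.034, -0.035, 0], [-0.034, -0.035, 0], [-0.034, -0.035, 0]], "twist": [0, 0, 0, 0, 0, 0, 0, 0], "newtons": 30}}

```text
clock: 3.05
position: [0.3959, 0.231, 0.2074]
tool_rot: [0.195, 0.981, 0.004, -0.001]
force: [1.5, -0.0, 0.1]
grip_width: 0.94
```

Emit:
{"name": "apply_moves", "arguments": {"gripper": [0.06, 0.06, 0.06, 0.06, 0.06, 0.06, 0.06, 0.06], "travel": [[0, 0, 0], [0, 0, 0], [0, 0, 0], [0, 0, 0], [0, 0, 0], [0, 0, 0], [0, 0, 0], [0, 0, 0]], "twist": [8.5, 8.5, 8.5, 8.5, 8.5, 8.5, 8.5, 8.5]}}

```text
clock: 3.85
position: [0.4008, 0.2204, 0.2092]
tool_rot: [0.716, 0.698, 0.003, -0.001]
force: [0.4, -0.8, 0.1]
grip_width: 0.703
```

```bash
python3 - <<'E'
from pose import *
o,M=tcp(); print(o["clock"],o["joint_pos"],o["position"],o["grip_width"]); print(M)
print(to([*w(V,P["hasp_red_bar"])[:2],.12],np.degrees(V[2])+90))
E
```

```text
3.85 [-0.37772718  0.1269603  -0.19554247  2.02548559  0.02618393  0.98549941
 -0.61189441] [0.400751   0.22037401 0.20921045] 0.7026283247078597
[[ 0.02582204  0.99965968  0.00370856]
 [ 0.99964982 -0.0258429   0.00569095]
 [ 0.00578485  0.00356031 -0.99997693]]
(array([-104.2,   40.9,   88.8]), np.float64(5.1))
```

Emit:
{"name": "apply_moves", "arguments": {"gripper": [0.06, 0.06, 0.06, 0.06, 0.06, 0.06], "travel": [[-0.035, 0.014, 0.03], [-0.035, 0.014, 0.03], [-0.034, 0.013, 0.02], [0, 0, 0], [0, 0, 0], [0, 0, 0]], "twist": [0, 0, 0, 5.1, 0, 0]}}

```text
clock: 4.45
position: [0.4428, 0.1154, 0.1285]
tool_rot: [0.747, 0.665, 0.007, -0.0]
force: [-0.0, 1.2, 1.0]
grip_width: 0.702
```

```bash
python3 - <<'E'
from pose import *
p=snapshot("scene"); save(p,"a1.png",(260,110,480,275),3)
o,M=tcp(); print(o["clock"],o["position"])
print(to([*w(V,P["hasp_red_bar"])[:2],.034],np.degrees(V[2])+90))
E
```

```text
4.5 [0.44293089 0.11590741 0.12867648]
(array([-1.7, -4.6, 94.6]), np.float64(-0.1))
```

View pics/a1.png

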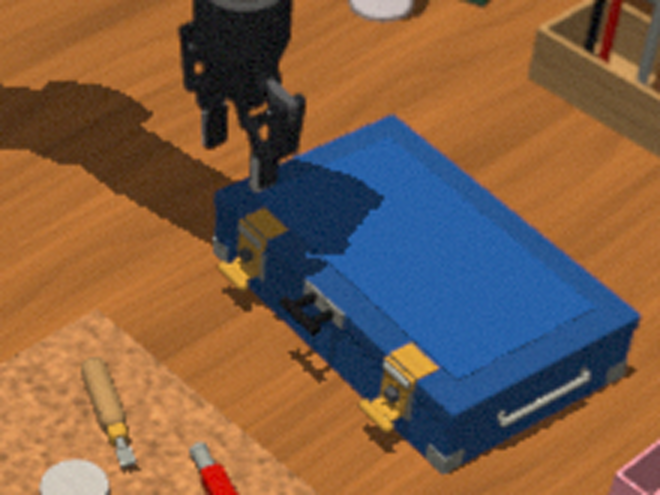

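Emit:
{"name": "apply_moves", "arguments": {"gripper": [0.06, 0.06, 0.06, 0.06, 0.03, 0.03, 0.03, 0.03], "travel": [[-0.002, -0.005, 0.025], [0, 0, 0.025], [0, 0, 0.025], [0, 0, 0.02], [0, 0, 0], [0, 0, 0], [0, 0, 0], [0, 0, 0]], "twist": [0, 0, 0, 0, 0, 0, 0, 0], "newtons": 25}}

```text
clock: 5.3
position: [0.4427, 0.1243, 0.0374]
tool_rot: [0.74, 0.673, 0.014, 0.001]
force: [-2.8, 0.4, -1.3]
grip_width: 0.349
```

```bash
python3 - <<'E'
from pose import *
p=snapshot("scene"); save(p,"a2.png",(300,140,400,240),5)
o,M=tcp(); print(o["clock"],o["position"],o["grip_width"]*.0854,o["force"])
print(to([*w(V,P["hasp_red_bar"])[:2],.034],np.degrees(V[2])+90))
E
```

```text
5.35 [0.44286508 0.12425552 0.03748785] 0.030144597977659414 [-3.04592223  0.84361933 -1.19263699]
(array([-8.9, -2.9,  3.3]), np.float64(1.1))
```

View pics/a2.png

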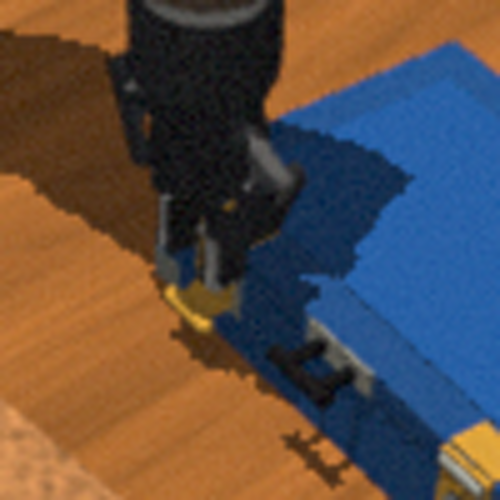

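Emit:
{"name": "apply_moves", "arguments": {"gripper": [0.06, 0.06, 0.06, 0.06, 0.06, 0.06], "travel": [[0, 0, 0], [0, 0, 0], [0, 0, 0], [-0.009, -0.003, 0], [0, 0, 0.003], [0, 0, 0]], "twist": [0, 0, 0, 0, 1, 0]}}

```text
clock: 5.95
position: [0.4427, 0.1155, 0.0367]
tool_rot: [0.747, 0.665, 0.018, 0.003]
force: [0.3, 0.1, 0.3]
grip_width: 0.7
```

```bash
cat > st.py <<'E'
import sys
from pose import *
o,M=tcp(); print(round(o["clock"],2),np.round(o["position"],4),"open",round(o["grip_width"]*.0854,4),"F",np.round(o["force"],1),"tilt",np.round(M[:2,2],3))
if len(sys.argv)>1:
    X=eval(sys.argv[1]); print(to(X,eval(sys.argv[2]) if len(sys.argv)>2 else np.degrees(V[2])+90))
E
python3 st.py '[*w(V,P["hasp_red_bar"])[:2],.034]'
```

```text
5.95 [0.4427 0.1155 0.0367] open 0.0598 F [0.3 0.1 0.3] tilt [0.031 0.019]
(array([-0.2, -3.6,  2.6]), np.float64(-0.1))
```

Emit:
{"name": "apply_moves", "arguments": {"gripper": [0.06, 0.06, 0.03, 0.03, 0.03, 0.03], "travel": [[0, -0.005, 0.004], [0, 0, 0], [0, 0, 0], [0, 0, 0], [0, 0, 0], [0, 0, 0]], "twist": [0, 0, 0, 0, 0, 0], "newtons": 25}}

```text
clock: 6.55
position: [0.4371, 0.1162, 0.0318]
tool_rot: [0.747, 0.665, 0.017, 0.003]
force: [-0.5, 0.2, -0.5]
grip_width: 0.353
```

```bash
python3 st.py '[*w(V,P["hasp_red_bar"])[:2],.034]'
```

```text
6.55 [0.4371 0.1162 0.0318] open 0.0302 F [-0.5  0.2 -0.5] tilt [0.03  0.018]
(array([-0.2,  2.3, -2.2]), np.float64(-0.1))
```

```bash
python3 - <<'E'
from pose import *
p=snapshot("scene"); a=p["pixels"][160:240,300:400]; t=snapshot("top"); b=t["pixels"][270:350,195:295]
im=np.vstack([cv2.resize(x,None,fx=5,fy=3.7,interpolation=2) for x in (a,b)]); cv2.imwrite("pics/a3.png",im[:,:,::-1])
for p in (p,t):
  for d in models.tip_of(p,"hasp_red_bar")[:3]: print(np.round(d["xyz"],3),d["confidence"])
E
```

```text
[0.439 0.118 0.033] 0.56
```

View pics/a3.png

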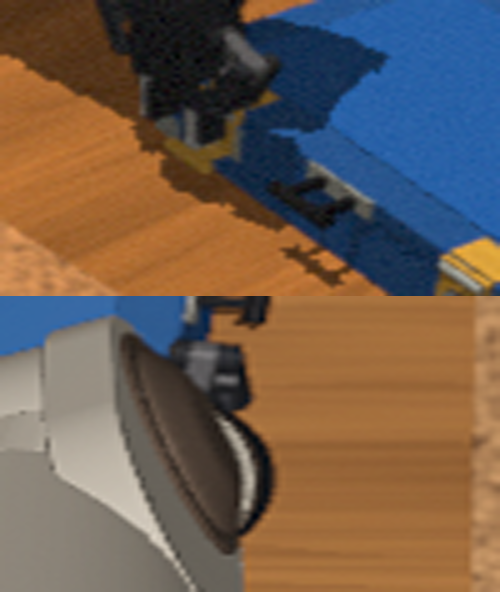

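```bash
cat >> pose.py <<'E'
def bar(q,s=1): return (-.106-.041*np.sin(q+.4),.1*s,.068-.041*np.cos(q+.4))
E
python3 - <<'E'
from pose import *
p=snapshot("scene")
for q in (0,.2,.4,.6,.8,1,1.2): 
    c=np.array(bar(q)); f=lambda c:(proj(p,w(V,c))-[300,160])*[5,3.7]
    print(q,np.round(c,3),f(c),f(c+[0,.019,0]),f(c-[0,.019,0]))
E
```

```text
0 [-0.122  0.1    0.03 ] [182.22619193 156.58825494] [161.23015255 141.52751262] [203.51789654 171.8597025 ]
0.2 [-0.129  0.1    0.034] [171.29161866 156.32972403] [150.29108402 141.21262119] [192.58888706 171.65909247]
0.4 [-0.135  0.1    0.039] [161.79071206 154.15323816] [140.76668322 138.9862626 ] [183.11295132 169.53403394]
0.6 [-0.141  0.1    0.046] [154.11339548 150.11935816] [133.04748191 134.91120506] [175.47935599 165.54281609]
0.8 [-0.144  0.1    0.053] [148.58893392 144.3626883 ] [127.46400507 129.12397711] [170.01604394 159.81805494]
1 [-0.146  0.1    0.061] [145.46940286 137.09065112] [124.2702508  121.83352236] [166.97309265 152.56559146]
1.2 [-0.147  0.1    0.069] [144.91474461 128.57883541] [123.62873744 113.31643814] [166.50778134 144.05995237]
```

```bash
python3 - <<'E'
from pose import *
p=snapshot("scene"); o,M=tcp()
im=cv2.resize(p["pixels"][150:230,295:395],None,fx=7,fy=7,interpolation=2)[:,:,::-1].copy()
f=lambda X:tuple(np.int32((proj(p,X)-[295,150])*7))
for dx in(-.011,.011):
  for s in (-1,1):
    a=o["position"]+M@[dx,s*.015,.017]; b=o["position"]+M@[dx,s*.015,-.02]; cv2.line(im,f(a),f(b),(0,255,0),1)
for q in (0,):
  c=np.array(bar(q)); cv2.line(im,f(w(V,c+[0,.019,0])),f(w(V,c-[0,.019,0])),(255,255,255),1)
cv2.imwrite("pics/a4.png",im); print(o["position"],o["grip_width"])
E
```

```text
[0.43702731 0.11617149 0.03177941] 0.3500394240192775
```

View pics/a4.png

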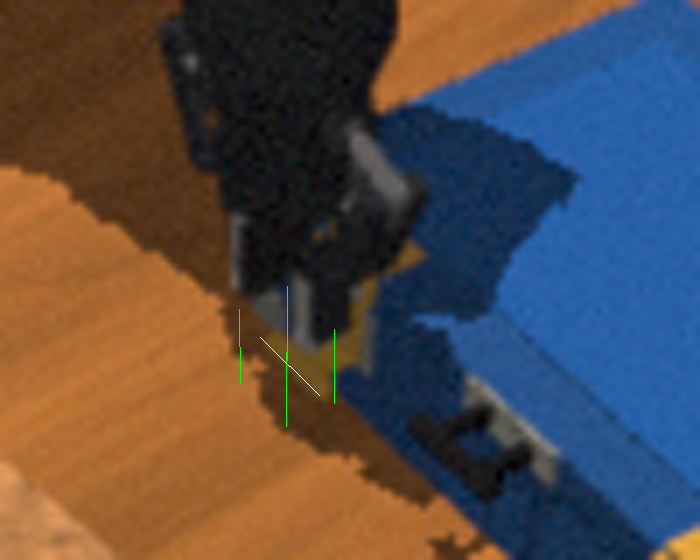

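```bash
python3 - <<'E'
from pose import *
p=snapshot("scene")
f=lambda X:np.round((proj(p,X)-[260,110])*3)
a=np.radians(90-6.55)
for s in (-1,1):
  for h in (-.017,-.007,.003):
    print(s,h,f(np.array([.4429,.1159,.1287])+[s*.033*.993,-s*.033*.114,h]))
E
```

```text
-1 -0.017 [213. 186.]
-1 -0.007 [213. 177.]
-1 0.003 [213. 168.]
1 -0.017 [259. 229.]
1 -0.007 [260. 220.]
1 0.003 [260. 210.]
```

Emit:
{"name": "apply_moves", "arguments": {"gripper": [0.06, 0.06, 0.06, 0.06, 0.06, 0.06], "travel": [[0, 0, 0], [0, 0, 0], [0, 0, 0], [0, 0, 0.005], [0, 0, 0.005], [0, 0, 0]], "twist": [0, 0, 0, 0, 0, 0]}}

```text
clock: 7.5
position: [0.4375, 0.1163, 0.021]
tool_rot: [0.747, 0.665, 0.017, 0.003]
force: [-0.9, -0.2, -0.0]
grip_width: 0.705
```

```bash
python3 st.py '[*w(V,P["hasp_red_bar"])[:2],.034]'; python3 - <<'E'
from pose import *
p=snapshot("scene"); t=snapshot("top"); o,M=tcp(); ims=[]
for p,(x,y) in ((p,(290,120)),(t,(180,260))):
  im=cv2.resize(p["pixels"][y:y+96,x:x+128],None,fx=6,fy=3*2,interpolation=2)[:,:,::-1].copy()
  f=lambda X:tuple(np.int32((proj(p,X)-[x,y])*6))
  for s in (-1,1):
    a=o["position"]+M@[0,s*.032,.013]; b=o["position"]+M@[0,s*.032,-.05]; cv2.line(im,f(a),f(b),(0,255,0),1)
  c=np.array(bar(0)); cv2.line(im,f(w(V,c+[0,.019,0])),f(w(V,c-[0,.019,0])),(255,255,255),1)
  ims.append(cv2.resize(im,(600,300) if p is t else (600,300)))
cv2.imwrite("pics/a5.png",np.vstack(ims))
E
```

```text
7.5 [0.4375 0.1163 0.021 ] open 0.0602 F [-0.9 -0.2 -0. ] tilt [0.03  0.018]
(array([ -0.1,   2.2, -13. ]), np.float64(-0.1))
```

View pics/a5.png

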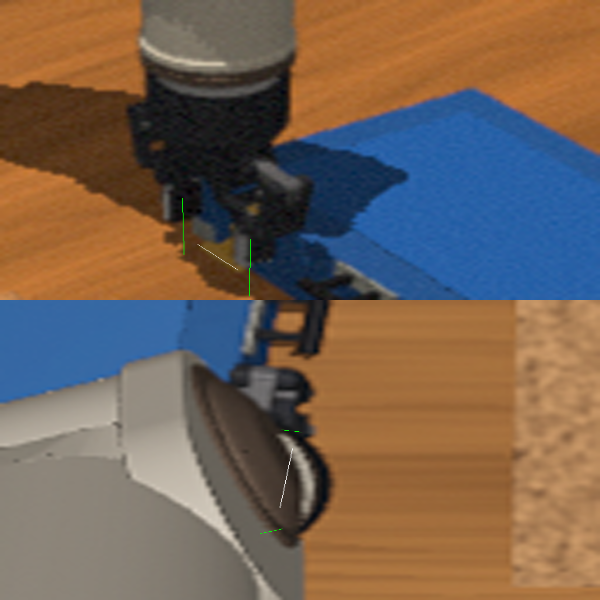

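Emit:
{"name": "apply_moves", "arguments": {"gripper": [0.06, 0.06, 0.06], "travel": [[0, 0.002, 0.005], [0, 0, 0.005], [0, 0, 0]], "twist": [0, 0, 0]}}

```text
clock: 7.9
position: [0.4404, 0.1164, 0.0107]
tool_rot: [0.747, 0.665, 0.018, 0.003]
force: [-0.6, -0.5, -0.2]
grip_width: 0.703
```

Emit:
{"name": "apply_moves", "arguments": {"gripper": [0.06, 0.06, 0.06], "travel": [[0, 0, 0.005], [0, 0, 0.005], [0, 0, 0]], "twist": [0, 0, 0]}}

```text
clock: 8.2
position: [0.4407, 0.1166, -0.0003]
tool_rot: [0.747, 0.665, 0.018, 0.003]
force: [-0.2, 0.3, -0.0]
grip_width: 0.7
```

```bash
python3 st.py '[*w(V,P["hasp_red_bar"])[:2],.0]'; python3 - <<'E'
from pose import *
p=snapshot("scene"); o,M=tcp()
x,y=290,140
im=cv2.resize(p["pixels"][y:y+90,x:x+110],None,fx=6,fy=6,interpolation=2)[:,:,::-1].copy()
f=lambda X:tuple(np.int32((proj(p,X)-[x,y])*6))
c=np.array(bar(0)); cv2.line(im,f(w(V,c+[0,.019,0])),f(w(V,c-[0,.019,0])),(255,255,255),1)
cv2.imwrite("pics/a6.png",im)
E
```

```text
8.2 [ 4.407e-01  1.166e-01 -3.000e-04] open 0.0598 F [-0.2  0.3 -0. ] tilt [0.031 0.019]
(array([-1. , -1.3, -0.4]), np.float64(-0.1))
```

View pics/a6.png

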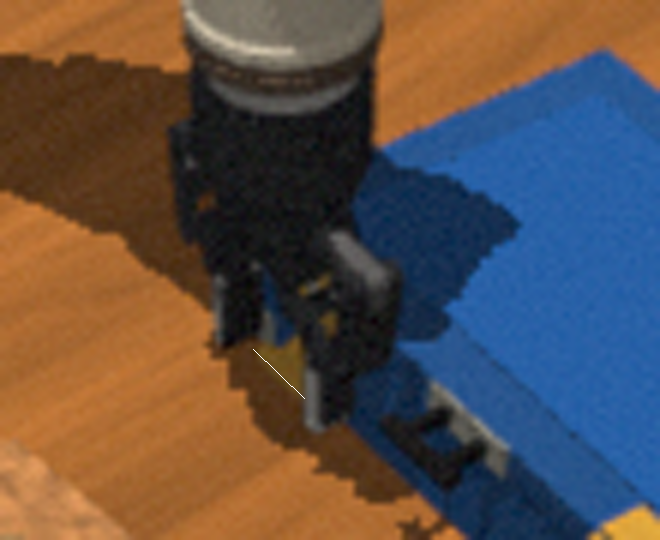

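Emit:
{"name": "apply_moves", "arguments": {"gripper": [0.06, 0.06, 0.03, 0.03, 0.03, 0.03], "travel": [[-0.001, -0.001, 0.004], [0, 0, 0], [0, 0, 0], [0, 0, 0], [0, 0, 0], [0, 0, 0]], "twist": [0, 0, 0, 0, 0, 0], "newtons": 25}}

```text
clock: 8.85
position: [0.4408, 0.1158, -0.004]
tool_rot: [0.747, 0.665, 0.019, 0.004]
force: [0.7, -0.3, -1.5]
grip_width: 0.415
```

```bash
python3 st.py '[*w(V,P["hasp_red_bar"])[:2],.0]'
```

```text
8.85 [ 0.4408  0.1158 -0.004 ] open 0.0355 F [ 0.7 -0.3 -1.5] tilt [0.033 0.019]
(array([-0.2, -1.4, -4.1]), np.float64(-0.1))
```

Emit:
{"name": "apply_moves", "arguments": {"gripper": [0.03, 0.03, 0.03, 0.03, 0.03, 0.03, 0.03, 0.03], "travel": [[-0.0105, 0, -0.0065], [-0.008, 0, -0.009], [-0.005, 0, -0.011], [-0.0015, 0, -0.012], [0.002, 0, -0.012], [0.0055, 0, -0.011], [0.002, 0, -0.003], [0, 0, 0]], "twist": [0, 0, 0, 0, 0, 0, 0, 0]}}

```text
clock: 9.65
position: [0.4385, 0.0972, 0.0678]
tool_rot: [0.747, 0.664, 0.022, 0.005]
force: [2.3, 3.4, -6.1]
grip_width: 0.409
```

```bash
python3 st.py '[*w(V,bar(1.8))[:2],bar(1.8)[2]-.034]'
```

```text
9.65 [0.4385 0.0972 0.0678] open 0.0349 F [ 2.3  3.4 -6.1] tilt [0.039 0.022]
(array([ 1. , -1.7,  9.6]), np.float64(-0.2))
```

Emit:
{"name": "apply_moves", "arguments": {"gripper": [0.06, 0.06, 0.06, 0.06, 0.06, 0.06, 0.06, 0.06], "travel": [[0, 0, 0], [0, 0, 0], [0, 0, 0], [0, 0, -0.025], [0, 0, -0.025], [0, 0.04, 0], [0, 0.04, 0], [0, 0.04, 0]], "twist": [0, 0, 0, 0, 0, 0, 0, 0]}}

```text
clock: 10.45
position: [0.5489, 0.0789, 0.1203]
tool_rot: [0.747, 0.665, 0.015, 0.002]
force: [0.6, 0.4, 0.4]
grip_width: 0.705
```

Emit:
{"name": "apply_moves", "arguments": {"gripper": [0.06, 0.06, 0.06, 0.06], "travel": [[0, 0.04, 0], [0, 0.03, 0], [0, 0.01, 0], [0, 0, 0]], "twist": [0, 0, 0, 0]}}

```text
clock: 10.85
position: [0.6352, 0.0655, 0.1199]
tool_rot: [0.748, 0.664, 0.014, 0.003]
force: [-1.2, 0.4, -0.5]
grip_width: 0.701
```

```bash
python3 st.py '[*w(V,bar(0,-1))[:2],-.005]'; python3 - <<'E'
from pose import *
t=snapshot("scene")
for q in ("hasp_red_bar","hasp_red_hinge"):
  for d in models.tip_of(t,q)[:3]: print(np.round(d["xyz"],3),d["confidence"],w(V,bar(1.9)))
E
```

```text
10.85 [0.6352 0.0655 0.1199] open 0.0599 F [-1.2  0.4 -0.5] tilt [0.025 0.015]
(array([ 25.4,  -3.4, 125.3]), np.float64(-0.3))
[0.437 0.102 0.095] 0.54 [0.43757654 0.10122196 0.09531732]
[ 0.648 -0.458 -0.001] 0.49 [0.43757654 0.10122196 0.09531732]
[ 0.643 -0.371  0.003] 0.72 [0.43757654 0.10122196 0.09531732]
[0.442 0.132 0.067] 0.41 [0.43757654 0.10122196 0.09531732]
```

Emit:
{"name": "apply_moves", "arguments": {"gripper": [0.06, 0.06, 0.06, 0.06, 0.06, 0.06], "travel": [[0.01, -0.003, 0.03], [0.006, 0, 0.03], [0.002, 0, 0.03], [0, 0, 0.02], [0, 0, 0.01], [0, 0, 0]], "twist": [0, 0, 0, 0, 0, 0]}}

```text
clock: 11.6
position: [0.6296, 0.0892, -0.0008]
tool_rot: [0.747, 0.665, 0.014, 0.001]
force: [-0.5, -0.6, -0.0]
grip_width: 0.7
```

```bash
python3 st.py '[*w(V,bar(0,-1))[:2],-.005]'
```

```text
11.6 [ 0.6296  0.0892 -0.0008] open 0.0598 F [-0.5 -0.6 -0. ] tilt [0.022 0.016]
(array([4.6, 7.8, 4.5]), np.float64(-0.1))
```

Emit:
{"name": "apply_moves", "arguments": {"gripper": [0.06, 0.06, 0.03, 0.03, 0.03, 0.03, 0.03], "travel": [[0.005, 0.008, 0.004], [0, 0, 0], [0, 0, 0], [0, 0, 0], [0, 0, 0], [0, 0, 0], [0, 0, 0]], "twist": [0, 0, 0, 0, 0, 0, 0]}}

```text
clock: 12.3
position: [0.6395, 0.0936, -0.0009]
tool_rot: [0.747, 0.665, 0.015, 0.002]
force: [-0.8, 0.6, -2.0]
grip_width: 0.419
```

```bash
python3 st.py '[*w(V,bar(0,-1))[:2],-.005]'
```

```text
12.3 [ 0.6395  0.0936 -0.0009] open 0.0358 F [-0.8  0.6 -2. ] tilt [0.025 0.017]
(array([-1. , -1.6,  4.1]), np.float64(-0.1))
```

Gripped the green bar; swing it up.

Emit:
{"name": "apply_moves", "arguments": {"gripper": [0.03, 0.03, 0.03, 0.03, 0.03, 0.03, 0.03, 0.03], "travel": [[-0.0105, 0, -0.0065], [-0.008, 0, -0.009], [-0.005, 0, -0.011], [-0.0015, 0, -0.012], [0.002, 0, -0.012], [0.0055, 0, -0.01], [0.001, 0, -0.001], [0, 0, 0]], "twist": [0, 0, 0, 0, 0, 0, 0, 0]}}

```text
clock: 13.1
position: [0.6372, 0.0757, 0.0676]
tool_rot: [0.747, 0.665, 0.017, 0.003]
force: [2.3, 0.3, -4.8]
grip_width: 0.409
```

Emit:
{"name": "apply_moves", "arguments": {"gripper": [0.06, 0.06, 0.06, 0.06, 0.06, 0.06, 0.06, 0.06], "travel": [[0, 0, 0], [0, 0, 0], [0, 0, 0], [0, 0, -0.025], [0, 0, -0.015], [0, -0.035, 0], [0, -0.035, 0], [0, -0.02, 0]], "twist": [0, 0, 0, 0, 0, 0, 0, 0]}}

```text
clock: 13.9
position: [0.548, 0.0832, 0.1066]
tool_rot: [0.748, 0.664, 0.018, 0.005]
force: [0.7, 0.8, 0.3]
grip_width: 0.703
```

```bash
python3 st.py '[*w(V,P["lid_grip"])[:2],.031]'; python3 - <<'E'
from pose import *
t=snapshot("scene")
for q in ("hasp_green_bar",):
  for d in models.tip_of(t,q)[:3]: print(np.round(d["xyz"],3),d["confidence"],w(V,bar(1.8,-1)))
E
```

```text
13.9 [0.548  0.0832 0.1066] open 0.0601 F [0.7 0.8 0.3] tilt [0.033 0.017]
(array([ 12.3, -14.1,  75.5]), np.float64(-0.3))
[0.64  0.075 0.094] 0.64 [0.63597799 0.07585479 0.09212855]
[0.437 0.101 0.095] 0.62 [0.63597799 0.07585479 0.09212855]
```

Emit:
{"name": "apply_moves", "arguments": {"gripper": [0.065, 0.065, 0.065, 0.065, 0.065, 0.065], "travel": [[0.01, -0.014, 0], [0, 0, 0.025], [0, 0, 0.025], [0, 0, 0.02], [0, 0, 0.005], [0, 0, 0]], "twist": [0, 0, 0, 0, 0, 0]}}

```text
clock: 14.6
position: [0.5458, 0.0962, 0.0328]
tool_rot: [0.748, 0.663, 0.022, 0.008]
force: [0.3, -0.3, -0.5]
grip_width: 0.76
```

```bash
python3 st.py '[*w(V,P["lid_grip"])[:2],.031]'
```

```text
14.6 [0.5458 0.0962 0.0328] open 0.0649 F [ 0.3 -0.3 -0.5] tilt [0.043 0.018]
(array([ 1.1, -8.1,  1.5]), np.float64(-0.3))
```

Emit:
{"name": "apply_moves", "arguments": {"gripper": [0.065, 0.065, 0.03, 0.03, 0.03, 0.03, 0.03], "travel": [[0.001, -0.009, 0.002], [0, 0, 0], [0, 0, 0], [0, 0, 0], [0, 0, 0], [0, 0, 0], [0, 0, 0]], "twist": [0, 0, 0, 0, 0, 0, 0], "newtons": 40}}

```text
clock: 15.3
position: [0.54, 0.0984, 0.0336]
tool_rot: [0.748, 0.663, 0.025, 0.01]
force: [0.9, 0.4, -2.8]
grip_width: 0.492
```

```bash
python3 st.py '[*w(V,P["lid_grip"])[:2],.031]'; python3 - <<'E'
import numpy as np
r=np.hypot(.228,.009);a0=np.arctan2(.009,.228)
for q in np.arange(0,1.71,.17): print(round(q,2),np.round([1000*(.1-r*np.cos(q+a0)),1000*(.056+r*np.sin(q+a0))],0))
E
```

```text
15.3 [0.54   0.0984 0.0336] open 0.0421 F [ 0.9  0.4 -2.8] tilt [0.05  0.019]
(array([-0.4, -2.2,  2.5]), np.float64(-0.4))
0.0 [-128.   65.]
0.17 [-123.  103.]
0.34 [-112.  141.]
0.51 [-95. 175.]
0.68 [-72. 206.]
0.85 [-44. 233.]
1.02 [-12. 255.]
1.19 [ 24. 271.]
1.36 [ 61. 281.]
1.53 [100. 284.]
1.7 [138. 281.]
```

Emit:
{"name": "apply_moves", "arguments": {"gripper": [0.03, 0.03, 0.03, 0.03, 0.03, 0.03, 0.03, 0.03], "travel": [[0.002, 0.001, -0.019], [0.004, 0.001, -0.019], [0.005, 0.001, -0.019], [0.007, 0.001, -0.019], [0.008, 0.001, -0.017], [0.01, 0.001, -0.017], [0.011, 0.001, -0.016], [0.012, 0.001, -0.015]], "twist": [0, 0, 0, 0, 0, 0, 0, 0]}}

```text
clock: 16.1
position: [0.5464, 0.1553, 0.1747]
tool_rot: [0.748, 0.663, 0.023, 0.008]
force: [4.4, 4.1, -11.7]
grip_width: 0.498
```

```bash
cat > lid.py <<'E'
from pose import *
r=np.hypot(.228,.009);a0=np.arctan2(.009,.228); o,M=tcp(); Z=.033
d=o["position"]-[V[0],V[1],0]; cx=np.cos(V[2])*d[0]+np.sin(V[2])*d[1]; z=o["position"][2]+Z
q=np.arctan2(z-.056,.1-cx)-a0; print("lid q",q,"radius err mm",1000*(np.hypot(z-.056,.1-cx)-r))
def g(q): return [*w(V,(.1-r*np.cos(q+a0),0))[:2] if 0 else w(V,(.1-r*np.cos(q+a0),0,0))[:2],.056+r*np.sin(q+a0)-Z]
import sys
for k in map(float,sys.argv[1:]): print(k,to(g(k),np.degrees(V[2])+90))
E
python3 st.py; python3 lid.py .85 1.19 1.6
```

```text
16.1 [0.5464 0.1553 0.1747] open 0.0425 F [  4.4   4.1 -11.7] tilt [0.045 0.019]  File "lid.py", line 5
    def g(q): return [*w(V,(.1-r*np.cos(q+a0),0))[:2] if 0 else w(V,(.1-r*np.cos(q+a0),0,0))[:2],.056+r*np.sin(q+a0)-Z]
                                                      ^^
SyntaxError: invalid syntax
```

```bash
sed -i 's/^def g.*/def g(q): return [*w(V,(.1-r*np.cos(q+a0),0,0))[:2],.056+r*np.sin(q+a0)-Z]/' lid.py
python3 lid.py .85 1.19 1.6
```

```text
lid q 0.6878071592844992 radius err mm -0.03671457813450574
0.85 (array([ 27.3,  -1.1, -25. ]), np.float64(-0.4))
1.19 (array([ 95.5,   0.1, -61.1]), np.float64(-0.4))
1.6 (array([187.8,   0. , -71.5]), np.float64(-0.4))
```

Emit:
{"name": "apply_moves", "arguments": {"gripper": [0.03, 0.03, 0.03, 0.03, 0.03, 0.03, 0.03, 0.03], "travel": [[0.0135, 0, -0.0125], [0.0135, 0, -0.0125], [0.016, 0, -0.011], [0.016, 0, -0.01], [0.018, 0, -0.008], [0.018, 0, -0.007], [0.019, 0, -0.005], [0.019, 0, -0.003]], "twist": [0, 0, 0, 0, 0, 0, 0, 0]}}

```text
clock: 16.9
position: [0.561, 0.2775, 0.2473]
tool_rot: [0.751, 0.66, 0.016, 0.014]
force: [-3.8, -6.7, 7.4]
grip_width: 0.491
```

```bash
python3 st.py; python3 lid.py 1.5 1.6 1.65
```

```text
16.9 [0.561  0.2775 0.2473] open 0.0419 F [-3.8 -6.7  7.4] tilt [ 0.043 -0.001]
lid q 1.3229938514794548 radius err mm 1.057075832597787
1.5 (array([40.2, -3. , -3.7]), np.float64(-0.9))
1.6 (array([63. , -3.3, -3.2]), np.float64(-0.9))
1.65 (array([74.4, -3.5, -2.1]), np.float64(-0.9))
```

Emit:
{"name": "apply_moves", "arguments": {"gripper": [0.03, 0.03, 0.03, 0.03, 0.03, 0.065, 0.065, 0.065], "travel": [[0.019, 0, -0.002], [0.019, 0, -0.001], [0.019, 0, 0], [0.016, 0, 0.001], [0, 0, 0], [0, 0, 0], [0, 0, 0], [0, 0, 0]], "twist": [0, 0, 0, 0, 0, 0, 0, 0]}}

```text
clock: 17.7
position: [0.568, 0.3505, 0.2528]
tool_rot: [0.751, 0.66, 0.012, 0.016]
force: [0.6, 0.6, -0.4]
grip_width: 0.764
```

```bash
python3 st.py; python3 lid.py 1.6 1.65
```

```text
17.7 [0.568  0.3505 0.2528] open 0.0652 F [ 0.6  0.6 -0.4] tilt [ 0.038 -0.008]
lid q 1.6439139044981044 radius err mm 3.0487769817441057
1.6 (array([-10.3,  -1.1,   2.1]), np.float64(-0.9))
1.65 (array([ 1. , -1.3,  3.1]), np.float64(-0.9))
```

Emit:
{"name": "apply_moves", "arguments": {"gripper": [0.065, 0.065, 0.065, 0.065, 0.065, 0.065, 0.065, 0.065], "travel": [[0, 0, -0.03], [0, 0, -0.03], [-0.045, 0, 0], [-0.045, 0, 0], [-0.045, 0, 0], [-0.045, 0, 0], [-0.045, 0, 0], [-0.045, 0, 0]], "twist": [0, 0, 0, 0, 0, 0, 0, 0]}}

```text
clock: 18.5
position: [0.5263, 0.0821, 0.3162]
tool_rot: [0.748, 0.664, 0.014, 0.012]
force: [1.2, -1.2, -0.0]
grip_width: 0.757
```

Emit:
{"name": "apply_moves", "arguments": {"gripper": [0.05, 0.05, 0.05, 0.05, 0.05, 0.05, 0.05, 0.05], "travel": [[-0.04, 0, 0], [-0.04, 0, 0], [0, 0, 0.02], [0, 0, 0.02], [0, 0, 0.02], [0, 0, 0.02], [0, 0, 0.02], [0, 0, 0.02]], "twist": [0, -8.5, -8.5, -8.5, -8.5, -8.5, -8.5, -8.5]}}

```text
clock: 19.3
position: [0.5211, -0.0111, 0.2006]
tool_rot: [0.321, 0.947, 0.008, 0.025]
force: [1.2, 0.0, 0.3]
grip_width: 0.588
```

```bash
python3 - <<'E'
from pose import *
np.set_printoptions(precision=4,suppress=True)
s=snapshot("scene"); save(s,"b1.png",(220,110,500,330),2.5)
p=snapshot("top")
for s in segs(p): print(s)
E
python3 st.py '[.6163,-.0463,.08]' 71
```

```text
('red', array([ 0.5949, -0.3452]), np.float64(177.43162216552284), np.float64(0.0796331517465285), np.float64(0.0341857614535932), np.int32(310))
('red', array([ 0.5996, -0.3946]), np.float64(8.454026602595434), np.float64(0.07807816089997147), np.float64(0.036312682616659896), np.int32(319))
('wood', array([ 0.6287, -0.2224]), np.float64(167.62208198222157), np.float64(0.07452105114253516), np.float64(0.019640957797403782), np.int32(314))
('wood', array([0.6017, 0.6255]), np.float64(90.02314210207672), np.float64(0.048388037072452365), np.float64(0.032974790734548835), np.int32(162))
19.4 [ 0.5189 -0.0112  0.1985] open 0.0503 F [-0.7 -0.9  0.1] tilt [ 0.047 -0.   ]
(array([-94.1,  28.4, 123. ]), np.float64(-18.7))
```

View pics/b1.png

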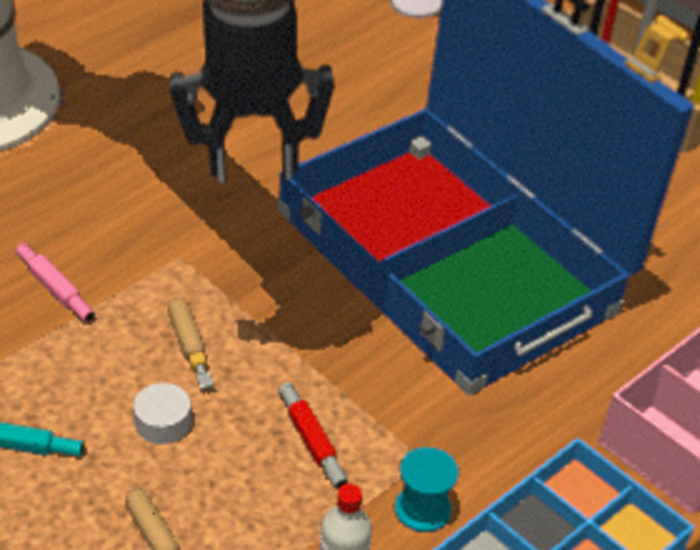

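Emit:
{"name": "apply_moves", "arguments": {"gripper": [0.05, 0.05, 0.05, 0.05, 0.05, 0.05, 0.05], "travel": [[-0.047, 0.014, 0], [-0.047, 0.014, 0], [0, 0, 0.03], [0, 0, 0.03], [0, 0, 0.03], [0, 0, 0.02], [0, 0, 0]], "twist": [0, 0, -6.2, -6.2, -6.3, 0, 0]}}

```text
clock: 20.1
position: [0.6216, -0.0489, 0.0986]
tool_rot: [0.176, 0.984, 0.005, 0.027]
force: [-0.5, -0.2, -0.5]
grip_width: 0.586
```

```bash
python3 st.py '[.6163,-.0463,-.008]' 71
```

```text
20.1 [ 0.6216 -0.0489  0.0986] open 0.05 F [-0.5 -0.2 -0.5] tilt [0.056 0.001]
(array([ 11.4,  -1.5, 106.1]), np.float64(-1.2))
```

Emit:
{"name": "apply_moves", "arguments": {"gripper": [0.05, 0.05, 0.05, 0.05, 0.05, 0.05], "travel": [[0.011, -0.0015, 0.026], [0, 0, 0.026], [0, 0, 0.026], [0, 0, 0.015], [0, 0, 0.005], [0, 0, 0]], "twist": [-1.2, 0, 0, 0, 0, 0]}}

```text
clock: 20.7
position: [0.6254, -0.0475, 0.0095]
tool_rot: [0.174, 0.984, 0.006, 0.035]
force: [-0.0, 0.5, 0.4]
grip_width: 0.586
```

```bash
python3 st.py '[.6163,-.0463,-.008]' 71; python3 - <<'E'
from pose import *
s=snapshot("scene")
for d in models.tip_of(s,"punch_a")[:3]: print(np.round(d["xyz"],3),d["confidence"])
save(s,"b2.png",(290,210,390,310),5)
E
```

```text
20.7 [ 0.6254 -0.0475  0.0095] open 0.0501 F [-0.   0.5  0.4] tilt [ 0.071 -0.001]
(array([10.1, -2.4, 16.9]), np.float64(-1.0))
[ 0.32  -0.11   0.009] 0.87
[ 0.468 -0.253  0.008] 0.71
```

View pics/b2.png

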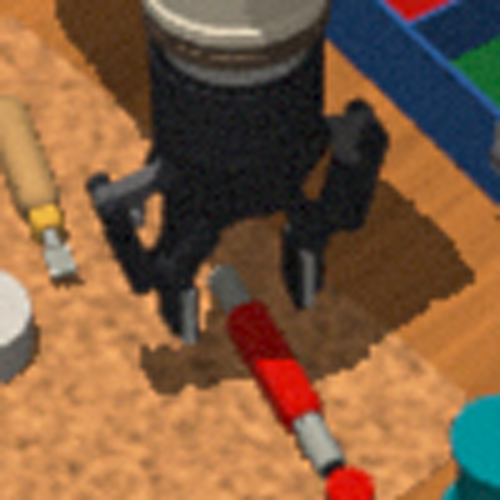

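```bash
python3 - <<'E'
from pose import *
s=snapshot("scene")
for z in (.0,.02,.03,.04): print(z,unproj(s,(327,278),z)[:2],unproj(s,(351,270),z)[:2],"mid",unproj(s,(339,274),z)[:2])
for n,px in(("punch ends",(334.5,264)),("",(355,302)),("grip",(344.5,282))): print(n,unproj(s,px,.01)[:2])
E
```

```text
0.0 [ 0.5973957  -0.05680027] [0.61631139 0.00383259] mid [ 0.60679128 -0.0266877 ]
0.02 [ 0.60957646 -0.06815516] [ 0.628129   -0.00868637] mid [ 0.61879166 -0.03862071]
0.03 [ 0.61566684 -0.07383261] [ 0.6340378  -0.01494585] mid [ 0.62479185 -0.04458721]
0.04 [ 0.62175722 -0.07951005] [ 0.6399466  -0.02120533] mid [ 0.63079204 -0.05055372]
punch ends [ 0.58245257 -0.01964666]
 [ 0.69797666 -0.06113897]
grip [ 0.63929355 -0.0393872 ]
```

```bash
python3 st.py '[.639,-.0395,-.008]' 70.3
```

```text
20.85 [ 0.6261 -0.0475  0.0104] open 0.0499 F [ 0.8  0.  -0.5] tilt [ 0.073 -0.001]
(array([-8.1, 11.5, 19.3]), np.float64(-0.2))
```

Emit:
{"name": "apply_moves", "arguments": {"gripper": [0.05, 0.05, 0.05, 0.05], "travel": [[-0.0085, 0.0115, 0], [0, 0, 0.01], [0, 0, 0.008], [0, 0, 0]], "twist": [0, 0, 0, 0]}}

```text
clock: 21.25
position: [0.6411, -0.0405, -0.0045]
tool_rot: [0.174, 0.984, 0.006, 0.038]
force: [0.2, 0.2, -0.7]
grip_width: 0.587
```

```bash
python3 st.py '[.639,-.0395,-.008]' 70.3
```

```text
21.25 [ 0.6411 -0.0405 -0.0045] open 0.0502 F [ 0.2  0.2 -0.7] tilt [ 0.077 -0.002]
(array([2.6, 0.2, 3.3]), np.float64(-0.3))
```

Emit:
{"name": "apply_moves", "arguments": {"gripper": [0.05, 0.01, 0.01, 0.01, 0.01, 0.01], "travel": [[0.002, 0, 0.004], [0, 0, 0], [0, 0, 0], [0, 0, 0], [0, 0, 0], [0, 0, 0]], "twist": [0, 0, 0, 0, 0, 0], "newtons": 60}}

```text
clock: 21.85
position: [0.6378, -0.041, -0.0095]
tool_rot: [0.175, 0.984, 0.005, 0.037]
force: [0.7, -0.1, -1.5]
grip_width: 0.208
```

Emit:
{"name": "apply_moves", "arguments": {"gripper": [0.01, 0.01, 0.01, 0.01, 0.01, 0.01, 0.01], "travel": [[0, 0, -0.02], [0, 0, -0.03], [0, 0, -0.03], [0, 0, -0.03], [0, 0, -0.02], [0, 0, 0], [0, 0, 0]], "twist": [0, 0, 0, 0, 0, 0, 0]}}

```text
clock: 22.55
position: [0.6243, -0.0411, 0.1212]
tool_rot: [0.175, 0.984, 0.005, 0.034]
force: [0.6, -0.6, -1.3]
grip_width: 0.212
```

```bash
python3 st.py '[*w(V,(-.005,.0785,0))[:2],.10]'; python3 -c "
from pose import *
print(w(V,(-.005,.0785,0)),w(V,(-.01,-.115,0)),w(V,(-.01,-.045,0)),bot.get_obs()['joint_pos'])"
```

```text
22.55 [ 0.6243 -0.0411  0.1212] open 0.0181 F [ 0.6 -0.6 -1.3] tilt [ 0.068 -0.003]
(array([235.4, 201.8,  10.3]), np.float64(76.4))
[0.47394195 0.22948536 0.        ] [0.66560918 0.20244977 0.        ] [0.59606591 0.2104331  0.        ] [ 0.08199513  0.47810238 -0.07776966  1.76817808  0.0507275   0.82905043
  1.19985694]
```

Emit:
{"name": "apply_moves", "arguments": {"gripper": [0.01, 0.01, 0.01, 0.01, 0.01, 0.01, 0.01, 0.01], "travel": [[0, 0, 0], [0, 0, 0], [0, 0, 0], [0, 0, 0], [0, 0, 0], [0, 0, 0], [0, 0, 0], [0, 0, 0]], "twist": [8.5, 8.5, 8.5, 8.5, 8.5, 8.5, 8.5, 8.5]}}

```text
clock: 23.35
position: [0.6149, -0.0418, 0.105]
tool_rot: [0.702, 0.712, 0.015, 0.018]
force: [-0.2, 0.3, -2.0]
grip_width: 0.211
```

Emit:
{"name": "apply_moves", "arguments": {"gripper": [0.01, 0.01, 0.01], "travel": [[0, 0, 0], [0, 0, 0], [0, 0, 0]], "twist": [8.5, 0, 0]}}

```text
clock: 23.65
position: [0.6112, -0.0418, 0.0991]
tool_rot: [0.752, 0.658, 0.012, 0.014]
force: [-0.8, -0.6, -0.5]
grip_width: 0.21
```

```bash
python3 st.py '[*w(V,(-.005,.0785,0))[:2],.10]'
```

```text
23.65 [ 0.6112 -0.0418  0.0991] open 0.0179 F [-0.8 -0.6 -0.5] tilt [ 0.037 -0.006]
(array([ 250.7, -171.9,   -7.6]), np.float64(-1.1))
```

Emit:
{"name": "apply_moves", "arguments": {"gripper": [0.01, 0.01, 0.01, 0.01, 0.01, 0.01, 0.01, 0.01], "travel": [[0.036, -0.0245, -0.005], [0.036, -0.0245, -0.004], [0.036, -0.0245, -0.003], [0.036, -0.0245, -0.002], [0.036, -0.0245, -0.002], [0.036, -0.0245, -0.002], [0.034, -0.0245, -0.002], [0, 0, 0]], "twist": [-1, 0, 0, 0, 0, 0, 0, 0]}}

```text
clock: 24.45
position: [0.4617, 0.2312, 0.1072]
tool_rot: [0.739, 0.674, 0.01, 0.016]
force: [0.6, 0.1, -1.2]
grip_width: 0.212
```

```bash
python3 st.py '[*w(V,(-.005,.0785,0))[:2],-.002]'; python3 - <<'E'
from pose import *
t=snapshot("scene"); save(t,"b3.png",(300,110,480,270),4)
E
```

```text
24.45 [0.4617 0.2312 0.1072] open 0.0181 F [ 0.6  0.1 -1.2] tilt [ 0.035 -0.01 ]
(array([  0.2,   8.4, 109.5]), np.float64(1.3))
```

View pics/b3.png

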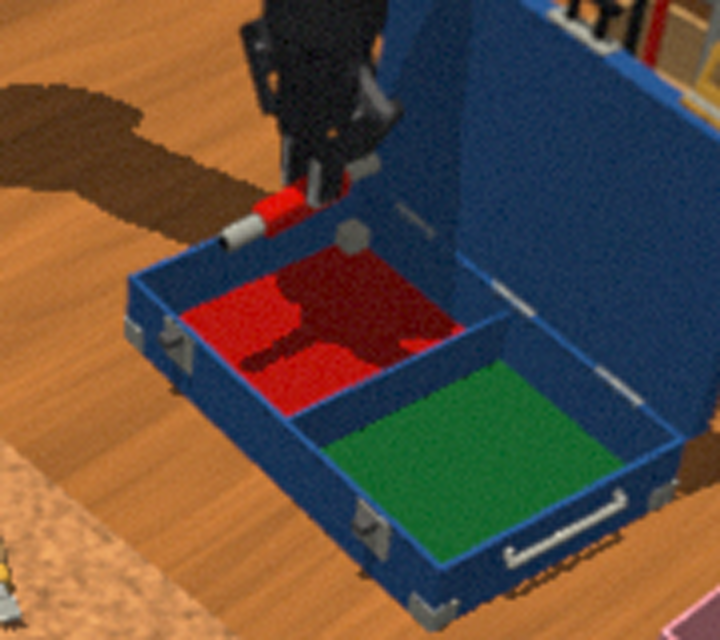

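```bash
python3 - <<'E'
from pose import *
t=snapshot("scene")
for z in (.01,.03,.05,.06):
  X=unproj(t,(388,169.5),z); d=X[:2]-V[:2]; c,s=np.cos(V[2]),np.sin(V[2]); print(z,X[:2],c*d[0]+s*d[1],-s*d[0]+c*d[1])
E
```

```text
0.01 [0.41666818 0.33482954] 0.09312490157230131 0.14741433160168602
0.03 [0.43247034 0.31577299] 0.07599488322559433 0.12954192152531507
0.05 [0.4482725  0.29671643] 0.05886486487888737 0.11166951144894405
0.06 [0.45617358 0.28718815] 0.050299855705533816 0.10273330641075862
```

Emit:
{"name": "apply_moves", "arguments": {"gripper": [0.01, 0.01, 0.01, 0.01, 0.01], "travel": [[0, 0.0085, 0.02], [0, 0, 0.025], [0, 0, 0.025], [0, 0, 0.01], [0, 0, 0]], "twist": [1.3, 0, 0, 0, 0]}}

```text
clock: 25.05
position: [0.4825, 0.2159, 0.0258]
tool_rot: [0.75, 0.662, 0.01, 0.02]
force: [-0.2, 0.2, -0.3]
grip_width: 0.211
```

```bash
python3 st.py '[*w(V,(-.005,.0785,0))[:2],-.003]'
```

```text
25.05 [0.4825 0.2159 0.0258] open 0.018 F [-0.2  0.2 -0.3] tilt [ 0.041 -0.016]
(array([ 12.7, -11.4,  28.2]), np.float64(-0.6))
```

Emit:
{"name": "apply_moves", "arguments": {"gripper": [0.01, 0.01, 0.01, 0.01], "travel": [[0.012, -0.011, 0.01], [0, -0.001, 0.01], [0, 0, 0.004], [0, 0, 0]], "twist": [0, 0, 0, 0]}}

```text
clock: 25.45
position: [0.4742, 0.2299, 0.0013]
tool_rot: [0.75, 0.661, 0.012, 0.02]
force: [-0.1, 0.2, -1.4]
grip_width: 0.207
```

```bash
python3 st.py '[*w(V,(-.005,.0785,0))[:2],-.003]'
```

```text
25.45 [0.4742 0.2299 0.0013] open 0.0177 F [-0.1  0.2 -1.4] tilt [ 0.044 -0.014]
(array([-0.4, -0.4,  4.3]), np.float64(-0.6))
```

Lower the last 5 mm, release and lift.

Emit:
{"name": "apply_moves", "arguments": {"gripper": [0.01, 0.01, 0.045, 0.045, 0.045, 0.045, 0.045, 0.045], "travel": [[0, 0, 0.005], [0, 0, 0], [0, 0, 0], [0, 0, 0], [0, 0, 0], [0, 0, -0.03], [0, 0, -0.04], [0, 0, -0.04]], "twist": [0, 0, 0, 0, 0, 0, 0, 0]}}

```text
clock: 26.25
position: [0.4668, 0.229, 0.105]
tool_rot: [0.75, 0.661, 0.007, 0.02]
force: [1.1, 0.5, 0.2]
grip_width: 0.522
```

```bash
python3 st.py '[.4628,-.0475,.09]' 65.7; python3 - <<'E'
from pose import *
s=snapshot("scene")
for q in ("punch_a","beveller"):
  for d in models.tip_of(s,q)[:4]: print(np.round(d["xyz"],3),d["confidence"])
print(w(V,(-.005,.0785,0.015)))
t=snapshot("top")
for q in segs(t):
  if q[0]=="wood": print(q)
E
```

```text
26.25 [0.4668 0.229  0.105 ] open 0.0446 F [1.1 0.5 0.2] tilt [ 0.037 -0.02 ]
(array([-274.6,   30. ,   20.3]), np.float64(-72.9))
[ 0.32 -0.11  0.01] 0.86
[0.474 0.226 0.015] 0.78
[ 0.467 -0.252  0.007] 0.67
[ 0.459 -0.052  0.006] 0.69
[0.47394195 0.22948536 0.015     ]
('wood', array([0.91901498, 0.68264962]), np.float64(0.785913322126217), np.float64(0.08975998955704967), np.float64(0.01650547462365201), np.int32(217))
('wood', array([ 0.70695736, -0.02391663]), np.float64(90.30257356101804), np.float64(0.03640443418461656), np.float64(0.03533685319610289), np.int32(144))
('wood', array([ 0.66995449, -0.10747837]), np.float64(2.2128478076166687), np.float64(0.056870772921578265), np.float64(0.01652728319349329), np.int32(135))
('wood', array([ 0.62866942, -0.22231897]), np.float64(178.4834032299309), np.float64(0.07565577307040118), np.float64(0.029637745844393326), np.int32(354))
('wood', array([ 0.60992325, -0.17102565]), np.float64(135.2007849067203), np.float64(0.039616382253136136), np.float64(0.03285664733477686), np.int32(144))
('wood', array([0.60065848, 0.62538624]), np.f
[... 1132 characters left out ...]
4(0.054351191637967304), np.float64(0.03354810313394419), np.int32(203))
('wood', array([ 0.49908847, -0.10811161]), np.float64(179.61832817743874), np.float64(0.03938144798526314), np.float64(0.018602112416373155), np.int32(122))
('wood', array([ 0.4574939 , -0.04868011]), np.float64(155.74113771454523), np.float64(0.08521864384470926), np.float64(0.02770889479965748), np.int32(413))
('wood', array([ 0.45065204, -0.01169536]), np.float64(167.48580391941442), np.float64(0.04732571291340977), np.float64(0.02442016274358405), np.int32(138))
('wood', array([ 0.40678429, -0.04427272]), np.float64(90.16616826803714), np.float64(0.03478863648587135), np.float64(0.02630165814554025), np.int32(132))
```

Emit:
{"name": "apply_moves", "arguments": {"gripper": [0.05, 0.05, 0.05, 0.05, 0.05, 0.05, 0.05], "travel": [[-0.039, 0.004, 0], [-0.039, 0.004, 0], [-0.039, 0.004, 0], [-0.039, 0.004, 0], [-0.039, 0.004, 0], [-0.039, 0.004, 0], [-0.039, 0.004, 0]], "twist": [0, 0, 0, 0, 0, 0, 0]}}

```text
clock: 27.15
position: [0.4559, -0.0474, 0.1005]
tool_rot: [0.745, 0.667, 0.004, 0.016]
force: [0.8, -0.0, 0.2]
grip_width: 0.588
```

Emit:
{"name": "apply_moves", "arguments": {"gripper": [0.05, 0.05, 0.05, 0.05, 0.05, 0.05, 0.05, 0.05], "travel": [[0, 0, 0], [0, 0, 0], [0, 0, 0], [0, 0, 0], [0, 0, 0], [0, 0, 0], [0, 0, 0], [0, 0, 0]], "twist": [-8.5, -8.5, -8.5, -8.5, -8.5, -8.5, -8.5, -8.5]}}

```text
clock: 27.95
position: [0.4432, -0.0568, 0.0879]
tool_rot: [0.24, 0.971, -0.01, 0.003]
force: [0.2, 0.0, 0.3]
grip_width: 0.593
```

```bash
python3 st.py '[.4628,-.0475,.03]' 65.7; python3 - <<'E'
from pose import *
s=snapshot("scene")
for q in ("beveller",):
  for d in models.tip_of(s,q)[:4]: print(np.round(d["xyz"],3),d["confidence"])
E
```

```text
27.95 [ 0.4432 -0.0568  0.0879] open 0.0506 F [0.2 0.  0.3] tilt [ 0.002 -0.022]
(array([-12.4,  18.4,  57.8]), np.float64(-3.5))
[0.632 0.218 0.003] 0.49
```

Emit:
{"name": "apply_moves", "arguments": {"gripper": [0.05, 0.05, 0.05, 0.05, 0.05], "travel": [[-0.012, 0.018, 0], [0, 0, 0.025], [0, 0, 0.025], [0, 0, 0.005], [0, 0, 0]], "twist": [-3.5, 0, 0, 0, 0]}}

```text
clock: 28.55
position: [0.4603, -0.0478, 0.0281]
tool_rot: [0.222, 0.975, -0.011, 0.001]
force: [0.6, 0.8, 0.6]
grip_width: 0.588
```

```bash
python3 st.py '[.4628,-.0475,-.008]' 65.7; python3 - <<'E'
from pose import *
s=snapshot("scene"); save(s,"b4.png",(245,190,345,290),5)
for q in ("beveller","awl"):
  for d in models.tip_of(s,q)[:4]: print(np.round(d["xyz"],3),d["confidence"])
E
```

```text
28.55 [ 0.4603 -0.0478  0.0281] open 0.0502 F [0.6 0.8 0.6] tilt [-0.004 -0.021]
(array([-1.9,  2.1, 36.1]), np.float64(-1.4))
[ 0.459 -0.05   0.007] 0.69
[ 0.627 -0.221  0.011] 0.9
[ 0.819 -0.234  0.006] 0.85
```

View pics/b4.png

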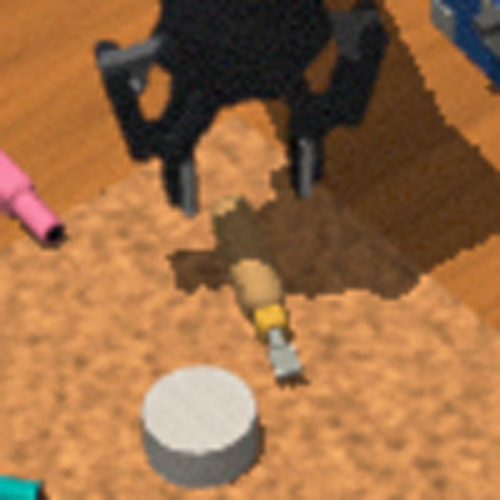

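Emit:
{"name": "apply_moves", "arguments": {"gripper": [0.05, 0.05, 0.05, 0.05, 0.05], "travel": [[-0.002, 0.002, 0.015], [0, 0, 0.012], [0, 0, 0.006], [0, 0, 0.002], [0, 0, 0]], "twist": [-1.4, 0, 0, 0, 0]}}

```text
clock: 29.2
position: [0.4677, -0.0481, -0.0031]
tool_rot: [0.211, 0.977, -0.01, 0.005]
force: [-0.0, 0.4, -0.5]
grip_width: 0.584
```

```bash
python3 st.py '[.4628,-.0475,-.009]' 65.7
```

```text
29.2 [ 0.4677 -0.0481 -0.0031] open 0.0499 F [-0.   0.4 -0.5] tilt [ 0.007 -0.021]
(array([ 4.8, -1.4,  5.8]), np.float64(-0.1))
```

Emit:
{"name": "apply_moves", "arguments": {"gripper": [0.05, 0.01, 0.01, 0.01, 0.01, 0.01], "travel": [[0.0045, -0.001, 0.006], [0, 0, 0], [0, 0, 0], [0, 0, 0], [0, 0, 0], [0, 0, 0]], "twist": [0, 0, 0, 0, 0, 0], "newtons": 60}}

```text
clock: 29.8
position: [0.4634, -0.0473, -0.0084]
tool_rot: [0.212, 0.977, -0.01, 0.006]
force: [-0.5, -0.1, -1.3]
grip_width: 0.238
```

Emit:
{"name": "apply_moves", "arguments": {"gripper": [0.01, 0.01, 0.01, 0.01, 0.01, 0.01, 0.01], "travel": [[0, 0, -0.02], [0, 0, -0.03], [0, 0, -0.03], [0, 0, -0.03], [0, 0, -0.03], [0, 0, 0], [0, 0, 0]], "twist": [0, 0, 0, 0, 0, 8.5, 8.5]}}

```text
clock: 30.5
position: [0.4605, -0.0442, 0.1361]
tool_rot: [0.357, 0.934, -0.009, 0.006]
force: [-0.7, 0.2, -0.8]
grip_width: 0.233
```

Emit:
{"name": "apply_moves", "arguments": {"gripper": [0.01, 0.01, 0.01, 0.01, 0.01, 0.01, 0.01, 0.01], "travel": [[0, 0, -0.002], [0, 0, -0.002], [0, 0, -0.002], [0, 0, -0.002], [0, 0, -0.002], [0, 0, -0.002], [0, 0, -0.002], [0, 0, 0]], "twist": [8.5, 8.5, 8.5, 8.5, 8.5, 8.5, 5, 0]}}

```text
clock: 31.3
position: [0.4589, -0.0439, 0.1507]
tool_rot: [0.759, 0.651, -0.005, 0.009]
force: [0.1, -0.9, -1.2]
grip_width: 0.234
```

```bash
python3 st.py '[*w(V,(-.02,-.115,0))[:2],.11]'
```

```text
31.3 [ 0.4589 -0.0439  0.1507] open 0.02 F [ 0.1 -0.9 -1.2] tilt [ 0.004 -0.021]
(array([265.8, 166.8,  36.6]), np.float64(-2.2))
```

Emit:
{"name": "apply_moves", "arguments": {"gripper": [0.01, 0.01, 0.01, 0.01, 0.01, 0.01, 0.01, 0.01], "travel": [[0.042, 0.024, 0.002], [0.042, 0.024, 0.002], [0.042, 0.024, 0.002], [0.042, 0.024, 0.002], [0.042, 0.024, 0.002], [0.042, 0.024, 0.002], [0.04, 0.022, 0.002], [0, 0, 0]], "twist": [-2.2, 0, 0, 0, 0, 0, 0, 0]}}

```text
clock: 32.1
position: [0.6615, 0.2351, 0.1266]
tool_rot: [0.741, 0.671, -0.006, 0.007]
force: [-0.7, 0.9, -1.6]
grip_width: 0.233
```

```bash
python3 st.py '[*w(V,(.012,-.115,0))[:2],.03]'
```

```text
32.1 [0.6615 0.2351 0.1266] open 0.0199 F [-0.7  0.9 -1.6] tilt [-0.    -0.019]
(array([-8.3,  7.5, 96.8]), np.float64(0.9))
```

Emit:
{"name": "apply_moves", "arguments": {"gripper": [0.01, 0.01, 0.01, 0.01, 0.01], "travel": [[-0.005, 0.007, 0.02], [0, 0, 0.025], [0, 0, 0.025], [0, 0, 0.02], [0, 0, 0]], "twist": [0.9, 0, 0, 0, 0]}}

```text
clock: 32.6
position: [0.6665, 0.2291, 0.0305]
tool_rot: [0.741, 0.672, -0.008, 0.006]
force: [-0.3, 0.3, -1.4]
grip_width: 0.238
```

```bash
python3 st.py '[*w(V,(.012,-.115,0))[:2],-.003]'
```

```text
32.6 [0.6665 0.2291 0.0305] open 0.0203 F [-0.3  0.3 -1.4] tilt [-0.004 -0.019]
(array([-4. ,  2.1, 33.6]), np.float64(0.9))
```

Emit:
{"name": "apply_moves", "arguments": {"gripper": [0.01, 0.01, 0.01, 0.01, 0.01], "travel": [[-0.003, 0.002, 0.015], [0, 0, 0.01], [0, 0, 0.004], [0, 0, 0.002], [0, 0, 0]], "twist": [0.9, 0, 0, 0, 0]}}

```text
clock: 33.1
position: [0.6697, 0.2243, -0.0005]
tool_rot: [0.746, 0.666, -0.006, 0.006]
force: [0.7, -0.4, -0.6]
grip_width: 0.235
```

```bash
python3 st.py '[*w(V,(.012,-.115,0))[:2],-.0035]'
```

```text
33.1 [ 6.697e-01  2.243e-01 -5.000e-04] open 0.02 F [ 0.7 -0.4 -0.6] tilt [-0.001 -0.018]
(array([-0.1, -1.5,  3. ]), np.float64(0.1))
```

Emit:
{"name": "apply_moves", "arguments": {"gripper": [0.01, 0.01, 0.045, 0.045, 0.045, 0.045, 0.045, 0.045], "travel": [[0, 0, 0.004], [0, 0, 0], [0, 0, 0], [0, 0, 0], [0, 0, 0], [0, 0, -0.03], [0, 0, -0.04], [0, 0, -0.04]], "twist": [0, 0, 0, 0, 0, 0, 0, 0]}}

```text
clock: 33.9
position: [0.6657, 0.2253, 0.1028]
tool_rot: [0.746, 0.666, -0.011, 0.005]
force: [1.3, -0.0, 0.2]
grip_width: 0.527
```

```bash
python3 st.py '[.6287,-.2224,.09]' 77.6; python3 - <<'E'
from pose import *
s=snapshot("scene"); t=snapshot("top")
for p in (s,t):
 for q in ("beveller","awl"):
  for d in models.tip_of(p,q)[:4]: print(q,np.round(d["xyz"],3),d["confidence"])
print(w(V,(.012,-.115,0.015)))
for q in segs(t):
  if q[0]=="wood" and q[1][1]<-.15: print(q)
E
```

```text
33.9 [0.6657 0.2253 0.1028] open 0.045 F [ 1.3 -0.   0.2] tilt [-0.011 -0.022]
(array([-448.6,   13.7,   23. ]), np.float64(-84.1))
beveller [0.67  0.221 0.007] 0.66
beveller [ 0.645 -0.456 -0.   ] 0.34
awl [ 0.823 -0.236  0.008] 0.94
awl [ 0.63  -0.218  0.009] 0.78
beveller [0.674 0.226 0.014] 0.75
beveller [0.477 0.223 0.014] 0.36
awl [ 0.626 -0.22   0.009] 0.75
awl [ 0.826 -0.237  0.015] 0.59
[0.66811823 0.22430623 0.015     ]
('wood', array([ 0.70812087, -0.19631691]), np.float64(90.50555077733446), np.float64(0.05611713816441291), np.float64(0.03549630965035341), np.int32(238))
('wood', array([ 0.68333255, -0.3230174 ]), np.float64(31.576107961200904), np.float64(0.08898605232183558), np.float64(0.04749059671402532), np.int32(446))
('wood', array([ 0.64901756, -0.24056029]), np.float64(167.5995878468578), np.float64(0.1240472146019826), np.float64(0.04762314068866372), np.int32(618))
('wood', array([ 0.6664159 , -0.27763023]), np.float64(29.486312086587503), np.float64(0.059799345133817614), np.float64(0.05738581169718083), np.int32(334))
('wood', array([ 0.61720463, -0.31393636
[... 1295 characters left out ...]
t64(0.05347594272628553), np.float64(0.039615166493560706), np.int32(250))
('wood', array([ 0.45023288, -0.1706138 ]), np.float64(118.792476489146), np.float64(0.03754474546299653), np.float64(0.03295786224846588), np.int32(179))
('wood', array([ 0.39784954, -0.1957893 ]), np.float64(89.97302613390117), np.float64(0.05570945975831153), np.float64(0.05270770937736147), np.int32(422))
('wood', array([ 0.39039253, -0.30515066]), np.float64(89.7853738904206), np.float64(0.043753506218565226), np.float64(0.034571744932022995), np.int32(196))
('wood', array([ 0.39017075, -0.36769541]), np.float64(172.1264187495009), np.float64(0.037016325437549534), np.float64(0.030039500731675026), np.int32(159))
```

Emit:
{"name": "apply_moves", "arguments": {"gripper": [0.05, 0.05, 0.05, 0.05, 0.05, 0.05, 0.05, 0.05], "travel": [[-0.045, 0.0015, -0.005], [-0.045, 0.0015, -0.002], [-0.045, 0.0015, 0], [-0.045, 0.0015, 0], [-0.045, 0.0015, 0], [-0.045, 0.0015, 0], [-0.045, 0.0015, 0], [-0.045, 0.0015, 0]], "twist": [0, 0, 0, 0, 0, 0, 0, 0]}}

```text
clock: 35.0
position: [0.629, -0.1321, 0.1004]
tool_rot: [0.739, 0.673, -0.018, -0.005]
force: [-0.1, 1.0, -0.5]
grip_width: 0.588
```

Emit:
{"name": "apply_moves", "arguments": {"gripper": [0.05, 0.05, 0.05, 0.05, 0.05, 0.05, 0.05, 0.05], "travel": [[-0.045, 0.001, 0], [-0.035, 0, 0], [0, 0, 0], [0, 0, 0], [0, 0, 0], [0, 0, 0], [0, 0, 0], [0, 0, 0]], "twist": [0, 0, -8.5, -8.5, -8.5, -8.5, -8.5, -8.5]}}

```text
clock: 35.8
position: [0.6067, -0.2282, 0.0863]
tool_rot: [0.376, 0.926, -0.019, -0.025]
force: [-0.8, -0.1, -0.0]
grip_width: 0.586
```

Emit:
{"name": "apply_moves", "arguments": {"gripper": [0.05, 0.05, 0.05, 0.05, 0.05], "travel": [[0, 0, 0], [0, 0, 0], [0, 0, 0], [0, 0, 0], [0, 0, 0]], "twist": [-8.5, -8.5, -8.5, -8, 0]}}

```text
clock: 36.3
position: [0.5996, -0.226, 0.0763]
tool_rot: [0.087, 0.995, -0.009, -0.038]
force: [0.3, -0.2, 0.7]
grip_width: 0.59
```

```bash
python3 st.py '[.6287,-.2215,.03]' 77.6; python3 - <<'E'
from pose import *
s=snapshot("scene")
for q in ("awl",):
  for d in models.tip_of(s,q)[:4]: print(q,np.round(d["xyz"],3),d["confidence"])
E
```

```text
36.3 [ 0.5996 -0.226   0.0763] open 0.0504 F [ 0.3 -0.2  0.7] tilt [-0.076 -0.011]
(array([-31.2,  10.6,  43.8]), np.float64(2.5))
awl [ 0.818 -0.236  0.009] 0.87
awl [ 0.627 -0.22   0.006] 0.75
```

Emit:
{"name": "apply_moves", "arguments": {"gripper": [0.05, 0.05, 0.05, 0.05, 0.05], "travel": [[-0.031, 0.0105, 0], [0, 0, 0.02], [0, 0, 0.02], [0, 0, 0.003], [0, 0, 0]], "twist": [2.5, 0, 0, 0, 0]}}

```text
clock: 36.9
position: [0.6285, -0.2213, 0.0282]
tool_rot: [0.12, 0.992, -0.01, -0.039]
force: [0.6, 0.3, 0.4]
grip_width: 0.583
```

```bash
python3 st.py '[.6287,-.2215,-.009]' 77.6
```

```text
36.9 [ 0.6285 -0.2213  0.0282] open 0.0498 F [0.6 0.3 0.4] tilt [-0.079 -0.011]
(array([-3. ,  0.9, 37.1]), np.float64(-1.3))
```

Emit:
{"name": "apply_moves", "arguments": {"gripper": [0.05, 0.05, 0.05, 0.05, 0.05], "travel": [[-0.003, 0.001, 0.015], [0, 0, 0.012], [0, 0, 0.006], [0, 0, 0.002], [0, 0, 0]], "twist": [-1.3, 0, 0, 0, 0]}}

```text
clock: 37.4
position: [0.6296, -0.2219, -0.0082]
tool_rot: [0.109, 0.993, -0.01, -0.038]
force: [-0.1, -0.2, 0.3]
grip_width: 0.586
```

```bash
python3 st.py '[.6287,-.2215,-.009]' 77.6
```

```text
37.4 [ 0.6296 -0.2219 -0.0082] open 0.0501 F [-0.1 -0.2  0.3] tilt [-0.077 -0.012]
(array([0.9, 0.2, 0.8]), np.float64(-0.0))
```

Emit:
{"name": "apply_moves", "arguments": {"gripper": [0.01, 0.01, 0.01, 0.01, 0.01], "travel": [[0, 0, 0], [0, 0, 0], [0, 0, 0], [0, 0, 0], [0, 0, 0]], "twist": [0, 0, 0, 0, 0], "newtons": 60}}

```text
clock: 37.9
position: [0.6307, -0.2225, -0.0067]
tool_rot: [0.109, 0.993, -0.01, -0.037]
force: [-0.3, 0.1, -1.5]
grip_width: 0.232
```

Emit:
{"name": "apply_moves", "arguments": {"gripper": [0.01, 0.01, 0.01, 0.01, 0.01, 0.01, 0.01], "travel": [[0, 0, -0.02], [0, 0, -0.03], [0, 0, -0.03], [0, 0, -0.03], [0, 0, -0.03], [0, 0, 0], [0, 0, 0]], "twist": [0, 0, 0, 0, 0, 8.5, 8.5]}}

```text
clock: 38.6
position: [0.6398, -0.2202, 0.1365]
tool_rot: [0.258, 0.965, -0.015, -0.037]
force: [-0.7, 0.1, -1.9]
grip_width: 0.237
```

Emit:
{"name": "apply_moves", "arguments": {"gripper": [0.01, 0.01, 0.01, 0.01, 0.01, 0.01, 0.01, 0.01], "travel": [[0, 0, -0.002], [0, 0, -0.002], [0, 0, -0.002], [0, 0, -0.002], [0, 0, -0.002], [0, 0, -0.002], [0, 0, -0.002], [0, 0, -0.002]], "twist": [8.5, 8.5, 8.5, 8.5, 8.5, 8.5, 8.5, 5]}}

```text
clock: 39.4
position: [0.6406, -0.219, 0.1534]
tool_rot: [0.739, 0.673, -0.032, -0.023]
force: [0.6, 0.6, -1.4]
grip_width: 0.233
```

```bash
python3 st.py '[*w(V,(.012,-.046,0))[:2],.11]'
```

```text
39.4 [ 0.6406 -0.219   0.1534] open 0.0199 F [ 0.6  0.6 -1.4] tilt [-0.078 -0.01 ]
(array([446.1, -80. ,  42.1]), np.float64(1.1))
```

Emit:
{"name": "apply_moves", "arguments": {"gripper": [0.01, 0.01, 0.01, 0.01, 0.01, 0.01, 0.01, 0.01], "travel": [[0.044, -0.008, 0], [0.044, -0.008, 0], [0.044, -0.008, 0], [0.044, -0.008, 0], [0.044, -0.008, 0], [0.044, -0.008, 0], [0.044, -0.008, 0], [0.044, -0.008, 0]], "twist": [1, 0, 0, 0, 0, 0, 0, 0]}}

```text
clock: 40.2
position: [0.6173, 0.1378, 0.15]
tool_rot: [0.752, 0.658, -0.034, -0.019]
force: [1.2, 0.4, -0.2]
grip_width: 0.233
```

Emit:
{"name": "apply_moves", "arguments": {"gripper": [0.01, 0.01, 0.01, 0.01], "travel": [[0.044, -0.008, 0], [0.03, -0.008, 0], [0, 0, 0], [0, 0, 0]], "twist": [0, 0, 0, 0]}}

```text
clock: 40.6
position: [0.6069, 0.2291, 0.1488]
tool_rot: [0.747, 0.664, -0.033, -0.022]
force: [1.0, -0.2, -0.3]
grip_width: 0.23
```

```bash
python3 st.py '[*w(V,(.012,-.046,0))[:2],.03]'
```

```text
40.6 [0.6069 0.2291 0.1488] open 0.0197 F [ 1.  -0.2 -0.3] tilt [-0.078 -0.011]
(array([  4.6,   1.4, 118.9]), np.float64(-0.2))
```

Emit:
{"name": "apply_moves", "arguments": {"gripper": [0.01, 0.01, 0.01, 0.01, 0.01, 0.01], "travel": [[0.004, 0.001, 0.025], [0, 0, 0.025], [0, 0, 0.025], [0, 0, 0.025], [0, 0, 0.018], [0, 0, 0]], "twist": [0, 0, 0, 0, 0, 0]}}

```text
clock: 41.2
position: [0.6029, 0.2225, 0.0289]
tool_rot: [0.75, 0.66, -0.032, -0.019]
force: [-0.4, -0.2, -1.3]
grip_width: 0.233
```

```bash
python3 st.py '[*w(V,(.012,-.046,0))[:2],-.002]'
```

```text
41.2 [0.6029 0.2225 0.0289] open 0.0199 F [-0.4 -0.2 -1.3] tilt [-0.074 -0.014]
(array([ 9.9, -2.3, 31. ]), np.float64(-0.8))
```

Emit:
{"name": "apply_moves", "arguments": {"gripper": [0.01, 0.01, 0.01, 0.01, 0.01], "travel": [[0.009, -0.002, 0.014], [0, 0, 0.01], [0, 0, 0.005], [0, 0, 0.002], [0, 0, 0]], "twist": [-0.8, 0, 0, 0, 0]}}

```text
clock: 41.7
position: [0.603, 0.2298, 0.0]
tool_rot: [0.746, 0.665, -0.03, -0.018]
force: [-2.6, -0.7, 2.9]
grip_width: 0.23
```

```bash
python3 st.py '[*w(V,(.012,-.046,0))[:2],-.002]'
```

```text
41.7 [0.603  0.2298 0.    ] open 0.0196 F [-2.6 -0.7  2.9] tilt [-0.07  -0.013]
(array([ 2. , -3.5,  2.2]), np.float64(-0.1))
```

Emit:
{"name": "apply_moves", "arguments": {"gripper": [0.045, 0.045, 0.045, 0.045, 0.045, 0.045, 0.045, 0.045], "travel": [[0, 0, 0], [0, 0, 0], [0, 0, 0], [0, 0, -0.03], [0, 0, -0.045], [0, 0, -0.045], [0, 0, -0.045], [0, 0, -0.045]], "twist": [0, 0, 0, 0, 0, 0, 0, 0]}}

```text
clock: 42.5
position: [0.6133, 0.2312, 0.2089]
tool_rot: [0.746, 0.665, -0.037, -0.021]
force: [0.6, -0.0, -0.4]
grip_width: 0.525
```

Emit:
{"name": "apply_moves", "arguments": {"gripper": [0.065, 0.065, 0.065, 0.065], "travel": [[0, 0, -0.045], [0, 0, -0.045], [0, 0, -0.02], [0, 0, 0]], "twist": [0, 0, 0, 0]}}

```text
clock: 42.9
position: [0.626, 0.2341, 0.3327]
tool_rot: [0.746, 0.665, -0.029, -0.018]
force: [0.6, -0.2, 0.1]
grip_width: 0.762
```

```bash
python3 st.py; python3 lid.py 1.644; python3 - <<'E'
from pose import *
s=snapshot("scene"); save(s,"c1.png",(260,110,480,275),3.4); t=snapshot("top")
for p in (s,t):
 for q in ("awl","punch_a","beveller"):
  for d in models.tip_of(p,q)[:4]:
    if d["xyz"][1]>.1: print(q,np.round(d["xyz"],3),round(d["confidence"],2))
 for d in models.tip_of(p,"lid_grip")[:2]: print("grip",np.round(d["xyz"],3),round(d["confidence"],2))
E
```

```text
42.9 [0.626  0.2341 0.3327] open 0.0651 F [ 0.6 -0.2  0.1] tilt [-0.067 -0.013]
lid q 1.2693070111780984 radius err mm 92.51613817026063
1.644 (array([110.4, -66.6,  85.4]), np.float64(-0.1))
awl [0.607 0.236 0.014] 0.68
awl [ 0.552  0.226 -0.002] 0.3
punch_a [0.476 0.225 0.016] 0.6
beveller [0.672 0.221 0.008] 0.53
grip [0.566 0.341 0.284] 0.89
awl [0.605 0.232 0.016] 0.79
punch_a [0.478 0.221 0.012] 0.59
beveller [0.671 0.222 0.012] 0.77
beveller [0.57  0.328 0.053] 0.34
grip [0.566 0.342 0.282] 0.78
grip [ 0.766 -0.125  0.   ] 0.3
```

View pics/c1.png

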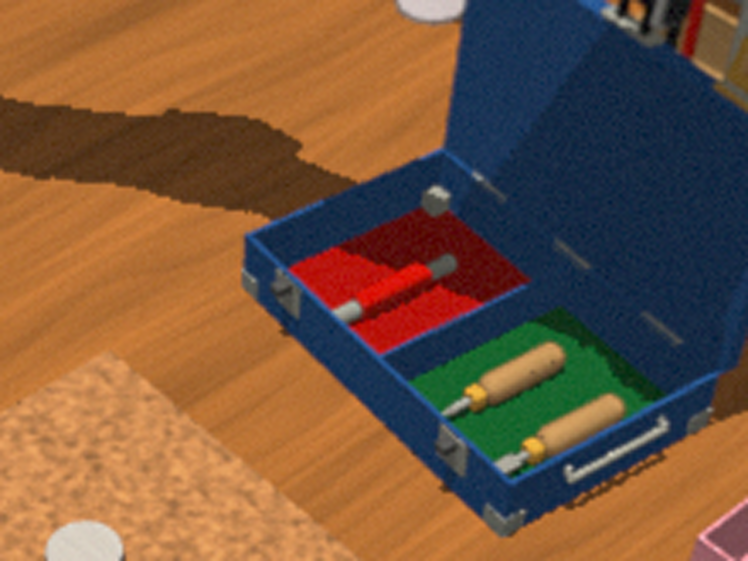

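Emit:
{"name": "apply_moves", "arguments": {"gripper": [0.065, 0.065, 0.065, 0.065, 0.065, 0.065, 0.065], "travel": [[0.035, -0.02, 0], [0.035, -0.02, 0], [0.035, -0.02, 0.01], [0, 0, 0.02], [0, 0, 0.015], [0, 0, 0], [0, 0, 0]], "twist": [0, 0, 0, 0, 0, 0, 0]}}

```text
clock: 44.1
position: [0.5714, 0.3469, 0.2808]
tool_rot: [0.747, 0.664, -0.035, -0.019]
force: [1.0, 0.2, 0.4]
grip_width: 0.761
```

```bash
python3 st.py '[.566,.3435,.25]'; python3 lid.py 1.62
```

```text
44.1 [0.5714 0.3469 0.2808] open 0.065 F [1.  0.2 0.4] tilt [-0.077 -0.017]
(array([-3.2, -2.7, 31.2]), np.float64(-0.3))
lid q 1.6195725149221332 radius err mm 30.675639997520072
1.62 (array([-1.8, -2.7, 30.9]), np.float64(-0.3))
```

Emit:
{"name": "apply_moves", "arguments": {"gripper": [0.065, 0.065, 0.065, 0.065], "travel": [[-0.003, -0.003, 0.01], [0, 0, 0.01], [0, 0, 0.01], [0, 0, 0]], "twist": [0, 0, 0, 0]}}

```text
clock: 44.5
position: [0.5673, 0.3419, 0.2506]
tool_rot: [0.748, 0.663, -0.033, -0.019]
force: [-0.0, -1.0, -0.5]
grip_width: 0.765
```

```bash
python3 st.py '[.566,.3435,.25]'
```

```text
44.5 [0.5673 0.3419 0.2506] open 0.0654 F [-0.  -1.  -0.5] tilt [-0.075 -0.017]
(array([ 1.5, -1.4,  0.7]), np.float64(-0.4))
```

Emit:
{"name": "apply_moves", "arguments": {"gripper": [0.03, 0.03, 0.03, 0.03, 0.03], "travel": [[0, 0, 0], [0, 0, 0], [0, 0, 0], [0, 0, 0], [0, 0, 0]], "twist": [0, 0, 0, 0, 0], "newtons": 40}}

```text
clock: 45.0
position: [0.5647, 0.3425, 0.2515]
tool_rot: [0.748, 0.663, -0.035, -0.021]
force: [-0.5, -0.1, -0.6]
grip_width: 0.492
```

```bash
python3 st.py; python3 lid.py 1.4 1.19 1.02 .85 .68
```

```text
45.0 [0.5647 0.3425 0.2515] open 0.042 F [-0.5 -0.1 -0.6] tilt [-0.08  -0.016]
lid q 1.608556892667507 radius err mm 0.9966306599141217
1.4 (array([-47.5,   1.7,   3.4]), np.float64(-0.4))
1.19 (array([-93.7,   2.9,  15.7]), np.float64(-0.4))
1.02 (array([-128.5,    4.4,   32.5]), np.float64(-0.4))
0.85 (array([-160. ,    6.3,   55. ]), np.float64(-0.4))
0.68 (array([-187.3,    8.6,   82.5]), np.float64(-0.4))
```

Emit:
{"name": "apply_moves", "arguments": {"gripper": [0.03, 0.03, 0.03, 0.03, 0.03, 0.03, 0.03, 0.03], "travel": [[-0.016, 0.0005, 0], [-0.016, 0.0005, 0.001], [-0.016, 0.0005, 0.002], [-0.0155, 0.0005, 0.003], [-0.0155, 0.0005, 0.004], [-0.0155, 0.0005, 0.005], [-0.0175, 0.0007, 0.008], [-0.0175, 0.0007, 0.009]], "twist": [0, 0, 0, 0, 0, 0, 0, 0]}}

```text
clock: 45.8
position: [0.5497, 0.2138, 0.223]
tool_rot: [0.745, 0.666, -0.029, -0.024]
force: [1.6, 4.2, -4.0]
grip_width: 0.493
```

```bash
python3 st.py; python3 lid.py .85 .68 .51 .34 .17 0
```

```text
45.8 [0.5497 0.2138 0.223 ] open 0.0421 F [ 1.6  4.2 -4. ] tilt [-0.076 -0.003]
lid q 1.0211628533924968 radius err mm 1.024823181137141
0.85 (array([-31.5,   3.1,  23. ]), np.float64(0.1))
0.68 (array([-59.1,   5.1,  50.1]), np.float64(0.1))
0.51 (array([-81.7,   7.4,  81.5]), np.float64(0.1))
0.34 (array([-98.6,   9.9, 116.3]), np.float64(0.1))
0.17 (array([-109.4,   12.7,  153.4]), np.float64(0.1))
0.0 (array([-113.8,   15.5,  191.8]), np.float64(0.1))
```

Emit:
{"name": "apply_moves", "arguments": {"gripper": [0.03, 0.03, 0.03, 0.03, 0.03, 0.03, 0.03, 0.03], "travel": [[-0.016, 0.0015, 0.011], [-0.0155, 0.0015, 0.012], [-0.014, 0.001, 0.013], [-0.0135, 0.001, 0.014], [-0.012, 0.001, 0.015], [-0.0105, 0.001, 0.016], [-0.009, 0.001, 0.017], [-0.008, 0.001, 0.018]], "twist": [0, 0, 0, 0, 0, 0, 0, 0]}}

```text
clock: 46.6
position: [0.537, 0.1056, 0.1024]
tool_rot: [0.745, 0.666, -0.026, -0.024]
force: [1.7, 5.5, -0.2]
grip_width: 0.489
```

```bash
python3 st.py; python3 lid.py .34 .17 0
```

```text
46.6 [0.537  0.1056 0.1024] open 0.0417 F [ 1.7  5.5 -0.2] tilt [-0.07   0.001]
lid q 0.3054998677861207 radius err mm 6.494872221145753
0.34 (array([ 8.9,  1.4, -5.3]), np.float64(0.1))
0.17 (array([-2.1,  4. , 31.7]), np.float64(0.1))
0.0 (array([-6.7,  6.6, 70.1]), np.float64(0.1))
```

Emit:
{"name": "apply_moves", "arguments": {"gripper": [0.03, 0.03, 0.03, 0.03, 0.03, 0.03], "travel": [[0, 0.001, 0.016], [-0.001, 0.001, 0.016], [-0.001, 0.001, 0.016], [-0.001, 0.001, 0.014], [-0.001, 0.001, 0.008], [0, 0, 0]], "twist": [0, 0, 0, 0, 0, 0]}}

```text
clock: 47.2
position: [0.5348, 0.0888, 0.028]
tool_rot: [0.746, 0.665, -0.028, -0.021]
force: [1.7, 3.4, 0.5]
grip_width: 0.483
```

```bash
python3 st.py; python3 lid.py 0
```

```text
47.2 [0.5348 0.0888 0.028 ] open 0.0412 F [1.7 3.4 0.5] tilt [-0.07  -0.006]
lid q -0.01823758032263103 radius err mm 9.673232014976719
0.0 (array([ 9.7,  1.7, -4.2]), np.float64(-0.1))
```

Emit:
{"name": "apply_moves", "arguments": {"gripper": [0.065, 0.065, 0.065, 0.065, 0.065, 0.065, 0.065, 0.065], "travel": [[0, 0, 0], [0, 0, 0], [0, 0, 0], [0, 0, -0.03], [0, 0, -0.04], [0, 0, -0.03], [0, 0, 0], [0, 0, 0]], "twist": [0, 0, 0, 0, 0, 0, 0, 0]}}

```text
clock: 48.0
position: [0.5395, 0.078, 0.1295]
tool_rot: [0.748, 0.662, -0.034, -0.019]
force: [-1.0, 0.2, -1.4]
grip_width: 0.761
```

```bash
python3 st.py '[*w(V,(-.07,0,0))[:2],.12]'; python3 - <<'E'
from pose import *
s=snapshot("scene"); save(s,"c2.png",(300,130,480,270),4.2); t=snapshot("top")
for p in (s,t):
 for q in ("lid_grip","hasp_red_bar","hasp_green_bar"):
  for d in models.tip_of(p,q)[:3]:
    if d["xyz"][1]>.0: print(q,np.round(d["xyz"],3),round(d["confidence"],2))
print(w(V,P["lid_grip"]),w(V,bar(1.9)),w(V,bar(1.9,-1)))
E
```

```text
48.0 [0.5395 0.078  0.1295] open 0.065 F [-1.   0.2 -1.4] tilt [-0.075 -0.017]
(array([78.2, -3.9,  7.8]), np.float64(-0.5))
lid_grip [0.539 0.102 0.064] 0.84
hasp_red_bar [0.436 0.099 0.093] 0.52
hasp_green_bar [0.642 0.076 0.094] 0.5
hasp_red_bar [0.438 0.101 0.093] 0.54
[0.5379019  0.09833516 0.065     ] [0.43757654 0.10122196 0.09531732] [0.6362716  0.07841243 0.09531732]
```

View pics/c2.png

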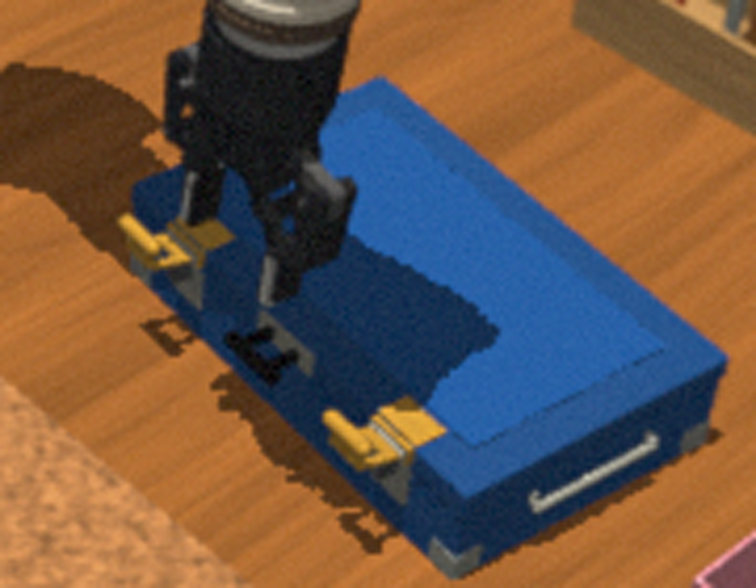

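Emit:
{"name": "apply_moves", "arguments": {"gripper": [0.02, 0.02, 0.02, 0.02, 0.02, 0.02, 0.02], "travel": [[0.035, -0.004, 0], [0.035, 0, 0], [0, 0, 0.025], [0, 0, 0.02], [0, 0, 0.006], [0, 0, 0.006], [0, 0, 0.004]], "twist": [0, 0, 0, 0, 0, 0, 0], "newtons": 30}}

```text
clock: 49.1
position: [0.5391, 0.1497, 0.0628]
tool_rot: [0.749, 0.662, -0.035, -0.019]
force: [0.2, -0.4, 0.0]
grip_width: 0.235
```

Emit:
{"name": "apply_moves", "arguments": {"gripper": [0.02, 0.02, 0.02], "travel": [[0, 0, 0.004], [0, 0, 0.004], [0, 0, 0.004]], "twist": [0, 0, 0]}}

```text
clock: 49.4
position: [0.5399, 0.1488, 0.0528]
tool_rot: [0.749, 0.661, -0.034, -0.019]
force: [-10.5, -2.7, 38.3]
grip_width: 0.239
```

Emit:
{"name": "apply_moves", "arguments": {"gripper": [0.02, 0.06, 0.06, 0.06], "travel": [[0, 0, -0.02], [0, 0, -0.035], [0, 0, -0.02], [0, 0, 0]], "twist": [0, 0, 0, 0]}}

```text
clock: 49.8
position: [0.5464, 0.1494, 0.1309]
tool_rot: [0.75, 0.661, -0.033, -0.019]
force: [0.6, -0.2, -0.6]
grip_width: 0.697
```

```bash
python3 st.py '[.4375,.101,.11]'
```

```text
49.8 [0.5464 0.1494 0.1309] open 0.0595 F [ 0.6 -0.2 -0.6] tilt [-0.075 -0.016]
(array([ -61. , -100.1,   29.8]), np.float64(-0.7))
```

Emit:
{"name": "apply_moves", "arguments": {"gripper": [0.06, 0.06, 0.06, 0.06, 0.06], "travel": [[-0.021, -0.034, 0.005], [-0.02, -0.033, 0.005], [-0.02, -0.033, 0.005], [0, 0, 0.005], [0, 0, 0]], "twist": [0, 0, 0, 0, 0]}}

```text
clock: 50.3
position: [0.4344, 0.0992, 0.1167]
tool_rot: [0.75, 0.66, -0.033, -0.018]
force: [0.2, -1.1, 0.7]
grip_width: 0.704
```

```bash
python3 st.py '[.4375,.101,.063]'
```

```text
50.3 [0.4344 0.0992 0.1167] open 0.0602 F [ 0.2 -1.1  0.7] tilt [-0.073 -0.015]
(array([ 3.5,  6.7, 53.3]), np.float64(-0.8))
```

Emit:
{"name": "apply_moves", "arguments": {"gripper": [0.06, 0.06, 0.06, 0.06, 0.06], "travel": [[0.003, 0.006, 0.02], [0, 0, 0.02], [0, 0, 0.009], [0, 0, 0.003], [0, 0, 0]], "twist": [0, 0, 0, 0, 0]}}

```text
clock: 50.8
position: [0.4413, 0.1022, 0.0627]
tool_rot: [0.75, 0.661, -0.031, -0.018]
force: [-0.2, -0.3, -0.2]
grip_width: 0.705
```

```bash
python3 st.py '[.4375,.101,.063]'
```

```text
50.8 [0.4413 0.1022 0.0627] open 0.0602 F [-0.2 -0.3 -0.2] tilt [-0.069 -0.014]
(array([-1.7, -3.7, -0. ]), np.float64(-0.7))
```

Emit:
{"name": "apply_moves", "arguments": {"gripper": [0.06, 0.03, 0.03, 0.03, 0.03, 0.03], "travel": [[-0.001, -0.004, 0], [0, 0, 0], [0, 0, 0], [0, 0, 0], [0, 0, 0], [0, 0, 0]], "twist": [0, 0, 0, 0, 0, 0], "newtons": 25}}

```text
clock: 51.4
position: [0.4364, 0.102, 0.0646]
tool_rot: [0.75, 0.661, -0.031, -0.018]
force: [-0.8, -0.3, -1.5]
grip_width: 0.411
```

```bash
cat > hasp.py <<'E'
from pose import *
import sys
s=int(sys.argv[1])
for q in map(float,sys.argv[2:]): b=bar(q,s); print(q,*to([*w(V,b)[:2],b[2]-.0335],np.degrees(V[2])+90))
E
python3 st.py; python3 hasp.py 1 1.9 1.5 1.2 .9 .6 .3 0
```

```text
51.4 [0.4364 0.102  0.0646] open 0.0351 F [-0.8 -0.3 -1.5] tilt [-0.07  -0.014]
1.9 [-0.6  1.4  2.7] -0.7
1.5 [-8.5  2.5 16.9] -0.7
1.2 [-10.4   3.3  29. ] -0.7
0.9 [-8.6  4.1 41.1] -0.7
0.6 [-3.4  4.8 52.2] -0.7
0.3 [ 4.9  5.3 61.2] -0.7
0.0 [15.5  5.6 67.3] -0.7
```

Emit:
{"name": "apply_moves", "arguments": {"gripper": [0.03, 0.03, 0.03, 0.03, 0.03, 0.03, 0.03, 0.03], "travel": [[-0.005, 0.0005, 0.008], [-0.003, 0.0005, 0.008], [-0.002, 0.001, 0.012], [0.002, 0.001, 0.012], [0.005, 0.0005, 0.011], [0.008, 0.0005, 0.009], [0.01, 0, 0.006], [0.002, 0, 0.001]], "twist": [0, 0, 0, 0, 0, 0, 0, 0]}}

```text
clock: 52.2
position: [0.4376, 0.1172, -0.009]
tool_rot: [0.751, 0.66, -0.032, -0.018]
force: [-1.9, -1.6, 8.7]
grip_width: 0.407
```

```bash
python3 st.py;  python3 hasp.py 1 0
```

```text
52.2 [ 0.4376  0.1172 -0.009 ] open 0.0347 F [-1.9 -1.6  8.7] tilt [-0.071 -0.015]
0.0 [-1.3  1.4 -5.8] -0.9
```

Emit:
{"name": "apply_moves", "arguments": {"gripper": [0.03, 0.03, 0.03], "travel": [[0.004, 0, -0.003], [0.003, 0, 0], [0, 0, 0]], "twist": [0, 0, 0]}}

```text
clock: 52.5
position: [0.4374, 0.1168, -0.0093]
tool_rot: [0.753, 0.657, -0.037, -0.016]
force: [-4.6, 3.7, 15.7]
grip_width: 0.408
```

```bash
python3 st.py;  python3 hasp.py 1 0; python3 - <<'E'
from pose import *
for p in (snapshot("scene"),snapshot("top")):
  for d in models.tip_of(p,"hasp_red_bar")[:3]: print(np.round(d["xyz"],3),round(d["confidence"],2))
print(w(V,bar(0)))
E
```

```text
52.5 [ 0.4374  0.1168 -0.0093] open 0.0349 F [-4.6  3.7 15.7] tilt [-0.076 -0.024]
0.0 [-1.   1.5 -6.1] -1.3
[0.439 0.117 0.031] 0.43
[0.43924252 0.11573441 0.0302365 ]
```

Emit:
{"name": "apply_moves", "arguments": {"gripper": [0.06, 0.06, 0.06, 0.06, 0.06, 0.06, 0.06, 0.06], "travel": [[0, 0, -0.004], [0, 0, 0], [0, 0, 0], [0, 0, -0.04], [0, 0, -0.04], [0, 0, -0.04], [0, 0, -0.02], [-0.01, 0.04, 0]], "twist": [0, 0, 0, 0, 0, 0, 0, 0]}}

```text
clock: 53.5
position: [0.4851, 0.1102, 0.1343]
tool_rot: [0.75, 0.661, -0.037, -0.017]
force: [1.0, 0.3, -0.3]
grip_width: 0.705
```

Emit:
{"name": "apply_moves", "arguments": {"gripper": [0.06, 0.06, 0.06, 0.06, 0.06, 0.06], "travel": [[-0.008, 0.045, 0], [-0.006, 0.045, 0], [-0.005, 0.04, 0], [-0.005, 0.025, 0], [0, 0, 0], [0, 0, 0]], "twist": [0, 0, 0, 0, 0, 0]}}

```text
clock: 54.1
position: [0.6471, 0.0647, 0.1239]
tool_rot: [0.749, 0.661, -0.034, -0.014]
force: [-0.3, 0.3, -0.7]
grip_width: 0.702
```

```bash
python3 st.py;  python3 hasp.py -1 1.85; python3 - <<'E'
from pose import *
for p in (snapshot("scene"),snapshot("top")):
 for q in ("hasp_red_bar","hasp_green_bar"):
  for d in models.tip_of(p,q)[:3]: print(q,np.round(d["xyz"],3),round(d["confidence"],2))
print(w(V,bar(1.85,-1)))
E
```

```text
54.1 [0.6471 0.0647 0.1239] open 0.06 F [-0.3  0.3 -0.7] tilt [-0.068 -0.024]
1.85 [13.  -8.3 64. ] -0.7
hasp_red_bar [0.437 0.118 0.029] 0.56
hasp_green_bar [0.636 0.075 0.091] 0.61
hasp_green_bar [ 0.487 -0.456  0.029] 0.47
hasp_red_bar [ 0.766 -0.12   0.001] 0.54
[0.63612025 0.077094   0.09375512]
```

Emit:
{"name": "apply_moves", "arguments": {"gripper": [0.06, 0.06, 0.06, 0.06, 0.06], "travel": [[0.012, -0.008, 0], [0, 0, 0.02], [0, 0, 0.02], [0, 0, 0.018], [0, 0, 0]], "twist": [0, 0, 0, 0, 0]}}

```text
clock: 54.9
position: [0.6338, 0.0851, 0.0688]
tool_rot: [0.747, 0.664, -0.03, -0.014]
force: [-0.3, -0.1, -0.3]
grip_width: 0.701
```

```bash
python3 st.py;  python3 hasp.py -1 1.85
```

```text
54.9 [0.6338 0.0851 0.0688] open 0.0599 F [-0.3 -0.1 -0.3] tilt [-0.064 -0.019]
1.85 [-7.5  3.8  8.5] -0.3
```

Emit:
{"name": "apply_moves", "arguments": {"gripper": [0.06, 0.06, 0.03, 0.03, 0.03, 0.03, 0.03], "travel": [[-0.007, 0.004, 0.003], [0, 0, 0.004], [0, 0, 0], [0, 0, 0], [0, 0, 0], [0, 0, 0], [0, 0, 0]], "twist": [0, 0, 0, 0, 0, 0, 0], "newtons": 25}}

```text
clock: 55.6
position: [0.6353, 0.079, 0.0645]
tool_rot: [0.747, 0.664, -0.031, -0.015]
force: [-1.4, 0.4, -1.3]
grip_width: 0.413
```

```bash
python3 st.py; python3 hasp.py -1 1.85 1.5 1.2 .9 .6 .3 0
```

```text
55.6 [0.6353 0.079  0.0645] open 0.0353 F [-1.4  0.4 -1.3] tilt [-0.066 -0.018]
1.85 [-1.7  1.3  4.2] -0.2
1.5 [-8.3  2.2 16.9] -0.2
1.2 [-10.1   2.9  29. ] -0.2
0.9 [-8.4  3.7 41.1] -0.2
0.6 [-3.1  4.4 52.1] -0.2
0.3 [ 5.2  4.9 61.1] -0.2
0.0 [15.8  5.3 67.2] -0.2
```

Emit:
{"name": "apply_moves", "arguments": {"gripper": [0.03, 0.03, 0.03, 0.03, 0.03, 0.03, 0.03, 0.03], "travel": [[-0.005, 0.0005, 0.008], [-0.003, 0.0005, 0.008], [-0.002, 0.001, 0.012], [0.002, 0.001, 0.012], [0.005, 0.0005, 0.01], [0.008, 0.0005, 0.008], [0.01, 0, 0.005], [0.004, 0, 0.001]], "twist": [0, 0, 0, 0, 0, 0, 0, 0]}}

```text
clock: 56.4
position: [0.6367, 0.0923, -0.0044]
tool_rot: [0.748, 0.663, -0.033, -0.014]
force: [-6.4, -11.2, 13.9]
grip_width: 0.408
```

```bash
python3 st.py;  python3 hasp.py -1 0
```

```text
56.4 [ 0.6367  0.0923 -0.0044] open 0.0348 F [ -6.4 -11.2  13.9] tilt [-0.068 -0.023]
0.0 [ 0.7  1.1 -1.3] -0.4
```

Emit:
{"name": "apply_moves", "arguments": {"gripper": [0.03, 0.06, 0.06, 0.06, 0.06, 0.06, 0.06, 0.06], "travel": [[0.003, 0, 0], [0, 0, 0], [0, 0, 0], [0, 0, 0], [0, 0, -0.03], [0, 0, -0.04], [0, 0, -0.04], [0, 0, -0.04]], "twist": [0, 0, 0, 0, 0, 0, 0, 0]}}

```text
clock: 57.2
position: [0.6442, 0.1004, 0.1398]
tool_rot: [0.747, 0.664, -0.039, -0.015]
force: [0.6, 0.6, -0.5]
grip_width: 0.704
```

Emit:
{"name": "apply_moves", "arguments": {"gripper": [0.06, 0.06, 0.06, 0.06], "travel": [[0.03, -0.03, -0.02], [0.035, -0.03, -0.02], [0.035, -0.03, -0.02], [0, 0, 0]], "twist": [0, 0, 0, 0]}}

```text
clock: 57.6
position: [0.5765, 0.2175, 0.2121]
tool_rot: [0.748, 0.663, -0.03, -0.012]
force: [0.1, 0.6, 0.3]
grip_width: 0.703
```

```bash
python3 st.py; python3 - <<'E'
from pose import *
s=snapshot("scene");t=snapshot("top")
for p in (s,t):
 for q in ("hasp_red_bar","hasp_green_bar","lid_grip"):
  for d in models.tip_of(p,q)[:2]: print(q,np.round(d["xyz"],3),round(d["confidence"],2))
print(w(V,bar(0,1)),w(V,bar(0,-1)))
a=cv2.resize(s["pixels"][150:270,310:480],None,fx=4.4,fy=4.4,interpolation=2)
cv2.imwrite("pics/d1.png",a[:,:,::-1])
E
```

```text
57.6 [0.5765 0.2175 0.2121] open 0.06 F [0.1 0.6 0.3] tilt [-0.061 -0.022]
hasp_red_bar [0.438 0.118 0.032] 0.71
hasp_green_bar [0.641 0.093 0.03 ] 0.63
lid_grip [0.54  0.099 0.064] 0.75
lid_grip [ 0.483 -0.464  0.003] 0.62
hasp_red_bar [0.441 0.12  0.03 ] 0.54
hasp_green_bar [0.636 0.097 0.033] 0.75
lid_grip [0.538 0.1   0.062] 0.69
[0.43924252 0.11573441 0.0302365 ] [0.63793758 0.09292488 0.0302365 ]
```

View pics/d1.png

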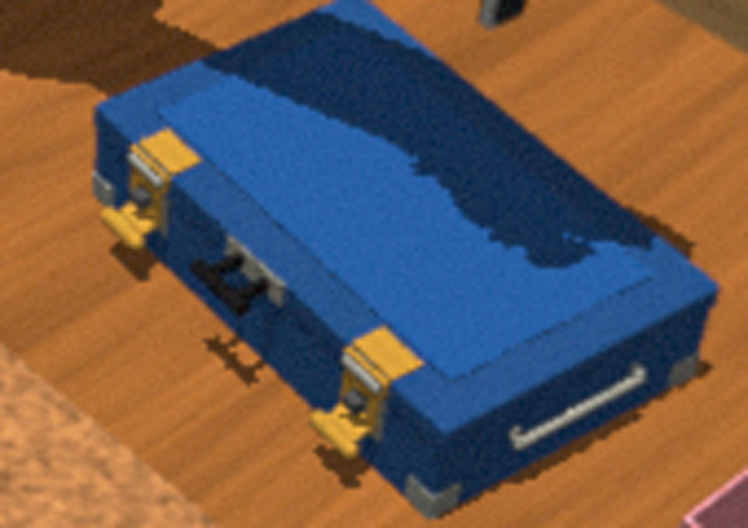

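```bash
python3 - <<'E'
from pose import *
a=cv2.imread("pics/scene0.png"); b=snapshot("scene")["pixels"][:,:,::-1].copy()
for n,(x0,y0,x1,y1) in {"red bar":(330,193,348,210),"green bar":(377,240,397,258),"pull":(350,204,376,226)}.items():
    T=a[y0:y1,x0:x1]; S=b[y0-6:y1+6,x0-6:x1+6]; r=cv2.matchTemplate(cv2.resize(S,None,fx=4,fy=4,interpolation=2),cv2.resize(T,None,fx=4,fy=4,interpolation=2),cv2.TM_CCOEFF_NORMED); _,v,_,l=cv2.minMaxLoc(r); print(n,round(v,3),(np.array(l)-24)/4,"px shift")
E
```

```text
red bar 0.985 [0.25 0.  ] px shift
green bar 0.978 [0.25 0.  ] px shift
pull 0.995 [0. 0.] px shift
```

Both hasps and the pull are back within 0.25 px of where they started. The robot is clear, so I'm handing in.

```bash
python3 -c "
from workcell import bot
print(bot.sign_off())"
```

```text
the job is handed in; nothing more can be done
None
```

The job is done and handed in at about 58 s of the 210 s allowed. I swung both hasps off, raised the lid and laid one red punch in the red bay and both wooden tools (awl and beveller) in the green bay. I then shut the lid and swung both hasps home. Only three of the four tools were on the bench. I left the pink and turquoise look-alikes alone, and nothing suggested the bystanders had moved, though I did not check them one by one.

**Last checks**
- **Tools:** a picture taken before closing showed all three flat in the right bays.
- **Lid and hasps:** the lid was pressed down to 38 N. Image matching against the first picture put both hasp bars and the pull within 0.25 px of their starting places. The networks' bar positions agreed to about 4 mm.

**What disagreed or went wrong**
- **Height reading:** the TCP height read about 33 mm lower than what the pictures and contacts showed, and I corrected for that throughout. Because of it, the first two closes on the red hasp bar missed, without harm.
- **Punch:** it was found about 24 mm from its first position just before I grasped it, so I measured it again.
- **Pull:** it slid about 10 mm in the pads while the lid was closing, which is why I pressed the lid down separately.
- **Force:** that 38 N press, made with the fingertips, was higher than I meant, close to the 40 N allowed for the arm or gripper body.

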